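# Refit the ejector springs of a laminator tray

### The job

Put the laminator's press tray back in order: slide the tray home by its handle, lock it by putting a lock pin fully down through each of the two forks and the tray's tongues, and only then fit every ejector spring on the bench, each with its hook down in a hole of the tray's anchor bar and its eye stretched over the post straight opposite, seated down on the post bar. Any spring may go to any of the four places; leave the other things on the bench alone.

Things in the scene. Friction and masses are not known exactly. Their poses are not given: they have to be found in the camera images.
- unit: Laminator tray unit, bolted down: aluminium base 300 x 330 x 10 mm (own x -90 to 210, y -165 to 165 mm); origin on the bench, z up, +x along the slide to the glass bed. At x = -60 mm a dark steel bar (210 mm along y, 46 along x, top 22 mm above the bench) bears four upright spring posts, 8 mm thick, 10 mm tall, at y = -78, -26, 26, 78 mm. At y = -130 and +130 mm a fork.
- tray (a joint): How far the white tray is slid out of home, m: 0 is home against its stop, up to 0.06 towards the unit's -x (towards the robot). It has about 3 N of friction and stays where it is left; fitted springs pull it outwards (5 N each), which the pins hold (1 to 3 mm of play). The handle, the tongues in the forks and the holes move with it.
- tray_handle (a point): Centre of the tray's upright black handle: a square post 16 x 16 mm, 48 mm tall (its top 82 mm above the bench), sides along the unit's x and y. Pinch it or push its side to slide the tray. Axes as the unit's.
- fork0 (a point): Fork 0, at x = 58, y = -130 mm of the unit: mouth (top) of the vertical 11 mm hole through its upper plate (36 x 44 x 8 mm, top 48 mm above the bench, closed on its outer side) and its lower plate (11 to 21 mm above the bench). Between them is the tray's tongue (24 to 34 mm), whose 11 mm hole is in line only when the tray is home; else it blocks the pin.
- pin0_head (a point): Lock pin, one of two alike; either fits either fork. Point: centre of its square head, 14 x 14 mm, 26 mm tall; below it a round shaft 8 mm thick, 36 long, tapered tip 49 mm below the point. Own z up, x and y along the head's sides. Both start upright in a fixed wooden block 110 x 50 x 36 mm, 28 mm deep in 11 mm holes 60 mm apart, 8 mm of shaft showing between block and head.
- fork1 (a point): Fork 1, at x = 58, y = +130 mm of the unit: mouth (top) of the vertical 11 mm hole through its upper plate (36 x 44 x 8 mm, top 48 mm above the bench, closed on its outer side) and its lower plate (11 to 21 mm above the bench). Between them is the tray's tongue (24 to 34 mm), whose 11 mm hole is in line only when the tray is home; else it blocks the pin.
- pin1_head (a point): Lock pin, one of two alike; either fits either fork. Point: centre of its square head, 14 x 14 mm, 26 mm tall; below it a round shaft 8 mm thick, 36 long, tapered tip 49 mm below the point. Own z up, x and y along the head's sides. Both start upright in a fixed wooden block 110 x 50 x 36 mm, 28 mm deep in 11 mm holes 60 mm apart, 8 mm of shaft showing between block and head.
- hole0 (a point): Mouth (top) of the vertical 10 mm through hole 0 in the tray's white anchor bar (28 mm wide, 190 long, 28 deep, top 44 mm above the bench). With the tray home it lies at x = 58, y = -78 mm of the unit, 118 mm from its post at x = -60. The four hole and post pairs are alike. Axes as the unit's.
- hole1 (a point): Mouth (top) of the vertical 10 mm through hole 1 in the tray's white anchor bar (28 mm wide, 190 long, 28 deep, top 44 mm above the bench). With the tray home it lies at x = 58, y = -26 mm of the unit, 118 mm from its post at x = -60. The four hole and post pairs are alike. Axes as the unit's.
- hole2 (a point): Mouth (top) of the vertical 10 mm through hole 2 in the tray's white anchor bar (28 mm wide, 190 long, 28 deep, top 44 mm above the bench). With the tray home it lies at x = 58, y = +26 mm of the unit, 118 mm from its post at x = -60. The four hole and post pairs are alike. Axes as the unit's.
- hole3 (a point): Mouth (top) of the vertical 10 mm through hole 3 in the tray's white anchor bar (28 mm wide, 190 long, 28 deep, top 44 mm above the bench). With the tray home it lies at x = 58, y = +78 mm of the unit, 118 mm from its post at x = -60. The four hole and post pairs are alike. Axes as the unit's.
- spring0_neck (a point): Tension spring (four alike, one may be absent), standing level as fitted. Point: centre of its neck, an upright block to grip by, 22 mm along the spring, 14 wide, 44 tall from the underside. Own x from eye to hook, z up. The eye is centred 24 mm behind (-x): a lug 28 mm long, 36 wide, 12 tall with a vertical 13 mm hole. Underside of lug and neck level, 22 mm below the point. 62 g.
- spring0_hook (a point): Tip of spring0's hook peg: 6 mm thick, tapered, 24 mm straight down from a block 18 x 14 x 20 mm (graspable); tip level with the lug's underside; coil between at 30 mm height. Closed, it is 76 mm ahead of the neck's centre, 100 mm from the eye's. It slides along the spring's x only: up to 45 mm of stretch, 2.5 N to begin, then 0.15 N per mm. Axes as the neck's.
- spring1_neck (a point): Tension spring (four alike, one may be absent), standing level as fitted. Point: centre of its neck, an upright block to grip by, 22 mm along the spring, 14 wide, 44 tall from the underside. Own x from eye to hook, z up. The eye is centred 24 mm behind (-x): a lug 28 mm long, 36 wide, 12 tall with a vertical 13 mm hole. Underside of lug and neck level, 22 mm below the point. 62 g.
- spring1_hook (a point): Tip of spring1's hook peg: 6 mm thick, tapered, 24 mm straight down from a block 18 x 14 x 20 mm (graspable); tip level with the lug's underside; coil between at 30 mm height. Closed, it is 76 mm ahead of the neck's centre, 100 mm from the eye's. It slides along the spring's x only: up to 45 mm of stretch, 2.5 N to begin, then 0.15 N per mm. Axes as the neck's.
- spring2_neck (a point): Tension spring (four alike, one may be absent), standing level as fitted. Point: centre of its neck, an upright block to grip by, 22 mm along the spring, 14 wide, 44 tall from the underside. Own x from eye to hook, z up. The eye is centred 24 mm behind (-x): a lug 28 mm long, 36 wide, 12 tall with a vertical 13 mm hole. Underside of lug and neck level, 22 mm below the point. 62 g.
- spring2_hook (a point): Tip of spring2's hook peg: 6 mm thick, tapered, 24 mm straight down from a block 18 x 14 x 20 mm (graspable); tip level with the lug's underside; coil between at 30 mm height. Closed, it is 76 mm ahead of the neck's centre, 100 mm from the eye's. It slides along the spring's x only: up to 45 mm of stretch, 2.5 N to begin, then 0.15 N per mm. Axes as the neck's.
- spring3_neck (a point): Tension spring (four alike, one may be absent), standing level as fitted. Point: centre of its neck, an upright block to grip by, 22 mm along the spring, 14 wide, 44 tall from the underside. Own x from eye to hook, z up. The eye is centred 24 mm behind (-x): a lug 28 mm long, 36 wide, 12 tall with a vertical 13 mm hole. Underside of lug and neck level, 22 mm below the point. 62 g.
- spring3_hook (a point): Tip of spring3's hook peg: 6 mm thick, tapered, 24 mm straight down from a block 18 x 14 x 20 mm (graspable); tip level with the lug's underside; coil between at 30 mm height. Closed, it is 76 mm ahead of the neck's centre, 100 mm from the eye's. It slides along the spring's x only: up to 45 mm of stretch, 2.5 N to begin, then 0.15 N per mm. Axes as the neck's.
- driver_grip (a point): Bystander: a screwdriver, 160 mm, lying; the point is on its handle. To be left alone.
- phone: Bystander: a black phone lying flat, 75 x 150 x 9 mm; origin at the centre of its underside. To be left alone.
- tin: Bystander: a small round aluminium tin, 48 mm across, 35 mm tall; origin at the centre of its underside. To be left alone.
- tape: Bystander: a roll of yellow tape lying flat, 64 mm across, 18 mm tall; origin at the centre of its underside. To be left alone.
- brush_grip (a point): Bystander: a small brush, 150 mm, lying; the point is on its handle. To be left alone.
There are look-alikes about, which are no part of the job. Leave any blue or purple look-alike of the part that bears spring2_neck alone.

How it is judged (in metres and radians):
On the way, in this order (a step that is already met when the one before it is completed fails the run):
1. the tray is slid home (value of joint tray below 0.004 m), for 0.2 s.
2. both forks have a lock pin fully down (((horizontal distance between pin0_head and fork0 below 0.005 m and z of pin0_head in the frame of fork0 below 0.018 m and angle between pin0_head's own z axis and vertical below 0.15 rad) or (horizontal distance between pin1_head and fork0 below 0.005 m and z of pin1_head in the frame of fork0 below 0.018 m and angle between pin1_head's own z axis and vertical below 0.15 rad)) and ((horizontal distance between pin0_head and fork1 below 0.005 m and z of pin0_head in the frame of fork1 below 0.018 m and angle between pin0_head's own z axis and vertical below 0.15 rad) or (horizontal distance between pin1_head and fork1 below 0.005 m and z of pin1_head in the frame of fork1 below 0.018 m and angle between pin1_head's own z axis and vertical below 0.15 rad)) and value of joint tray below 0.006 m), for 0.3 s.
3. a first spring is fitted, hook in a hole and eye over the post opposite (((x of spring0_hook in the frame of unit between 0.05 and 0.064 m and y of spring0_hook in the frame of unit between -0.084 and -0.072 m and z of spring0_hook in the frame of unit below 0.032 m and x of spring0_neck in the frame of unit between -0.042 and -0.03 m and y of spring0_neck in the frame of unit between -0.084 and -0.072 m and z of spring0_neck in the frame of unit below 0.049 m) or (x of spring0_hook in the frame of unit between 0.05 and 0.064 m and y of spring0_hook in the frame of unit between -0.032 and -0.02 m and z of spring0_hook in the frame of unit below 0.032 m and x of spring0_neck in the frame of unit between -0.042 and -0.03 m and y of spring0_neck in the frame of unit between -0.032 and -0.02 m and z of spring0_neck in the frame of unit below 0.049 m) or (x of spring0_hook in the frame of unit between 0.05 and 0.064 m and y of spring0_hook in the frame of unit between 0.02 and 0.032 m and z of spring0_hook in the frame of unit below 0.032 m and x of spring0_neck in the frame of unit between -0.042 and -0.03 m and y of spring0_neck in the frame of unit between 0.02 and 0.032 m and z of spring0_neck in the frame of unit below 0.049 m) or (x of spring0_hook in the frame of unit between 0.05 and 0.064 m and y of spring0_hook in the frame of unit between 0.072 and 0.084 m and z of spring0_hook in the frame of unit below 0.032 m and x of spring0_neck in the frame of unit between -0.042 and -0.03 m and y of spring0_neck in the frame of unit between 0.072 and 0.084 m and z of spring0_neck in the frame of unit below 0.049 m) or (x of spring1_hook in the frame of unit between 0.05 and 0.064 m and y of spring1_hook in the frame of unit between -0.084 and -0.072 m and z of spring1_hook in the frame of unit below 0.032 m and x of spring1_neck in the frame of unit between -0.042 and -0.03 m and y of spring1_neck in the frame of unit between -0.084 and -0.072 m and z of spring1_neck in the frame of unit below 0.049 m) or (x of spring1_hook in the frame of unit between 0.05 and 0.064 m and y of spring1_hook in the frame of unit between -0.032 and -0.02 m and z of spring1_hook in the frame of unit below 0.032 m and x of spring1_neck in the frame of unit between -0.042 and -0.03 m and y of spring1_neck in the frame of unit between -0.032 and -0.02 m and z of spring1_neck in the frame of unit below 0.049 m) or (x of spring1_hook in the frame of unit between 0.05 and 0.064 m and y of spring1_hook in the frame of unit between 0.02 and 0.032 m and z of spring1_hook in the frame of unit below 0.032 m and x of spring1_neck in the frame of unit between -0.042 and -0.03 m and y of spring1_neck in the frame of unit between 0.02 and 0.032 m and z of spring1_neck in the frame of unit below 0.049 m) or (x of spring1_hook in the frame of unit between 0.05 and 0.064 m and y of spring1_hook in the frame of unit between 0.072 and 0.084 m and z of spring1_hook in the frame of unit below 0.032 m and x of spring1_neck in the frame of unit between -0.042 and -0.03 m and y of spring1_neck in the frame of unit between 0.072 and 0.084 m and z of spring1_neck in the frame of unit below 0.049 m) or (x of spring2_hook in the frame of unit between 0.05 and 0.064 m and y of spring2_hook in the frame of unit between -0.084 and -0.072 m and z of spring2_hook in the frame of unit below 0.032 m and x of spring2_neck in the frame of unit between -0.042 and -0.03 m and y of spring2_neck in the frame of unit between -0.084 and -0.072 m and z of spring2_neck in the frame of unit below 0.049 m) or (x of spring2_hook in the frame of unit between 0.05 and 0.064 m and y of spring2_hook in the frame of unit between -0.032 and -0.02 m and z of spring2_hook in the frame of unit below 0.032 m and x of spring2_neck in the frame of unit between -0.042 and -0.03 m and y of spring2_neck in the frame of unit between -0.032 and -0.02 m and z of spring2_neck in the frame of unit below 0.049 m) or (x of spring2_hook in the frame of unit between 0.05 and 0.064 m and y of spring2_hook in the frame of unit between 0.02 and 0.032 m and z of spring2_hook in the frame of unit below 0.032 m and x of spring2_neck in the frame of unit between -0.042 and -0.03 m and y of spring2_neck in the frame of unit between 0.02 and 0.032 m and z of spring2_neck in the frame of unit below 0.049 m) or (x of spring2_hook in the frame of unit between 0.05 and 0.064 m and y of spring2_hook in the frame of unit between 0.072 and 0.084 m and z of spring2_hook in the frame of unit below 0.032 m and x of spring2_neck in the frame of unit between -0.042 and -0.03 m and y of spring2_neck in the frame of unit between 0.072 and 0.084 m and z of spring2_neck in the frame of unit below 0.049 m) or (x of spring3_hook in the frame of unit between 0.05 and 0.064 m and y of spring3_hook in the frame of unit between -0.084 and -0.072 m and z of spring3_hook in the frame of unit below 0.032 m and x of spring3_neck in the frame of unit between -0.042 and -0.03 m and y of spring3_neck in the frame of unit between -0.084 and -0.072 m and z of spring3_neck in the frame of unit below 0.049 m) or (x of spring3_hook in the frame of unit between 0.05 and 0.064 m and y of spring3_hook in the frame of unit between -0.032 and -0.02 m and z of spring3_hook in the frame of unit below 0.032 m and x of spring3_neck in the frame of unit between -0.042 and -0.03 m and y of spring3_neck in the frame of unit between -0.032 and -0.02 m and z of spring3_neck in the frame of unit below 0.049 m) or (x of spring3_hook in the frame of unit between 0.05 and 0.064 m and y of spring3_hook in the frame of unit between 0.02 and 0.032 m and z of spring3_hook in the frame of unit below 0.032 m and x of spring3_neck in the frame of unit between -0.042 and -0.03 m and y of spring3_neck in the frame of unit between 0.02 and 0.032 m and z of spring3_neck in the frame of unit below 0.049 m) or (x of spring3_hook in the frame of unit between 0.05 and 0.064 m and y of spring3_hook in the frame of unit between 0.072 and 0.084 m and z of spring3_hook in the frame of unit below 0.032 m and x of spring3_neck in the frame of unit between -0.042 and -0.03 m and y of spring3_neck in the frame of unit between 0.072 and 0.084 m and z of spring3_neck in the frame of unit below 0.049 m))), for 0.2 s.
At the end, for the whole second after the job is handed in: Tray home within 6 mm; a pin within 5 mm of fully down in each fork; every spring present has its hook tip over 12 mm down a hole (22 seated) and its eye over the opposite post, within 6 mm of the straight line between them and within 5 mm of the bar (all of step 2 and ((x of spring0_hook in the frame of unit between 0.05 and 0.064 m and y of spring0_hook in the frame of unit between -0.084 and -0.072 m and z of spring0_hook in the frame of unit below 0.032 m and x of spring0_neck in the frame of unit between -0.042 and -0.03 m and y of spring0_neck in the frame of unit between -0.084 and -0.072 m and z of spring0_neck in the frame of unit below 0.049 m) or (x of spring0_hook in the frame of unit between 0.05 and 0.064 m and y of spring0_hook in the frame of unit between -0.032 and -0.02 m and z of spring0_hook in the frame of unit below 0.032 m and x of spring0_neck in the frame of unit between -0.042 and -0.03 m and y of spring0_neck in the frame of unit between -0.032 and -0.02 m and z of spring0_neck in the frame of unit below 0.049 m) or (x of spring0_hook in the frame of unit between 0.05 and 0.064 m and y of spring0_hook in the frame of unit between 0.02 and 0.032 m and z of spring0_hook in the frame of unit below 0.032 m and x of spring0_neck in the frame of unit between -0.042 and -0.03 m and y of spring0_neck in the frame of unit between 0.02 and 0.032 m and z of spring0_neck in the frame of unit below 0.049 m) or (x of spring0_hook in the frame of unit between 0.05 and 0.064 m and y of spring0_hook in the frame of unit between 0.072 and 0.084 m and z of spring0_hook in the frame of unit below 0.032 m and x of spring0_neck in the frame of unit between -0.042 and -0.03 m and y of spring0_neck in the frame of unit between 0.072 and 0.084 m and z of spring0_neck in the frame of unit below 0.049 m)) and ((x of spring1_hook in the frame of unit between 0.05 and 0.064 m and y of spring1_hook in the frame of unit between -0.084 and -0.072 m and z of spring1_hook in the frame of unit below 0.032 m and x of spring1_neck in the frame of unit between -0.042 and -0.03 m and y of spring1_neck in the frame of unit between -0.084 and -0.072 m and z of spring1_neck in the frame of unit below 0.049 m) or (x of spring1_hook in the frame of unit between 0.05 and 0.064 m and y of spring1_hook in the frame of unit between -0.032 and -0.02 m and z of spring1_hook in the frame of unit below 0.032 m and x of spring1_neck in the frame of unit between -0.042 and -0.03 m and y of spring1_neck in the frame of unit between -0.032 and -0.02 m and z of spring1_neck in the frame of unit below 0.049 m) or (x of spring1_hook in the frame of unit between 0.05 and 0.064 m and y of spring1_hook in the frame of unit between 0.02 and 0.032 m and z of spring1_hook in the frame of unit below 0.032 m and x of spring1_neck in the frame of unit between -0.042 and -0.03 m and y of spring1_neck in the frame of unit between 0.02 and 0.032 m and z of spring1_neck in the frame of unit below 0.049 m) or (x of spring1_hook in the frame of unit between 0.05 and 0.064 m and y of spring1_hook in the frame of unit between 0.072 and 0.084 m and z of spring1_hook in the frame of unit below 0.032 m and x of spring1_neck in the frame of unit between -0.042 and -0.03 m and y of spring1_neck in the frame of unit between 0.072 and 0.084 m and z of spring1_neck in the frame of unit below 0.049 m)) and ((x of spring2_hook in the frame of unit between 0.05 and 0.064 m and y of spring2_hook in the frame of unit between -0.084 and -0.072 m and z of spring2_hook in the frame of unit below 0.032 m and x of spring2_neck in the frame of unit between -0.042 and -0.03 m and y of spring2_neck in the frame of unit between -0.084 and -0.072 m and z of spring2_neck in the frame of unit below 0.049 m) or (x of spring2_hook in the frame of unit between 0.05 and 0.064 m and y of spring2_hook in the frame of unit between -0.032 and -0.02 m and z of spring2_hook in the frame of unit below 0.032 m and x of spring2_neck in the frame of unit between -0.042 and -0.03 m and y of spring2_neck in the frame of unit between -0.032 and -0.02 m and z of spring2_neck in the frame of unit below 0.049 m) or (x of spring2_hook in the frame of unit between 0.05 and 0.064 m and y of spring2_hook in the frame of unit between 0.02 and 0.032 m and z of spring2_hook in the frame of unit below 0.032 m and x of spring2_neck in the frame of unit between -0.042 and -0.03 m and y of spring2_neck in the frame of unit between 0.02 and 0.032 m and z of spring2_neck in the frame of unit below 0.049 m) or (x of spring2_hook in the frame of unit between 0.05 and 0.064 m and y of spring2_hook in the frame of unit between 0.072 and 0.084 m and z of spring2_hook in the frame of unit below 0.032 m and x of spring2_neck in the frame of unit between -0.042 and -0.03 m and y of spring2_neck in the frame of unit between 0.072 and 0.084 m and z of spring2_neck in the frame of unit below 0.049 m)) and ((x of spring3_hook in the frame of unit between 0.05 and 0.064 m and y of spring3_hook in the frame of unit between -0.084 and -0.072 m and z of spring3_hook in the frame of unit below 0.032 m and x of spring3_neck in the frame of unit between -0.042 and -0.03 m and y of spring3_neck in the frame of unit between -0.084 and -0.072 m and z of spring3_neck in the frame of unit below 0.049 m) or (x of spring3_hook in the frame of unit between 0.05 and 0.064 m and y of spring3_hook in the frame of unit between -0.032 and -0.02 m and z of spring3_hook in the frame of unit below 0.032 m and x of spring3_neck in the frame of unit between -0.042 and -0.03 m and y of spring3_neck in the frame of unit between -0.032 and -0.02 m and z of spring3_neck in the frame of unit below 0.049 m) or (x of spring3_hook in the frame of unit between 0.05 and 0.064 m and y of spring3_hook in the frame of unit between 0.02 and 0.032 m and z of spring3_hook in the frame of unit below 0.032 m and x of spring3_neck in the frame of unit between -0.042 and -0.03 m and y of spring3_neck in the frame of unit between 0.02 and 0.032 m and z of spring3_neck in the frame of unit below 0.049 m) or (x of spring3_hook in the frame of unit between 0.05 and 0.064 m and y of spring3_hook in the frame of unit between 0.072 and 0.084 m and z of spring3_hook in the frame of unit below 0.032 m and x of spring3_neck in the frame of unit between -0.042 and -0.03 m and y of spring3_neck in the frame of unit between 0.072 and 0.084 m and z of spring3_neck in the frame of unit below 0.049 m))); the robot touches nothing.
It fails at once if a bystander is pushed aside (40 mm) (distance of any of driver_grip, phone, tin, tape, brush_grip from where it was at the start of the episode above 0.04 m).
Of spring0, spring1, spring2, spring3 only 3 to 4 are there at a start; the rules pass over those that are not, and their reading is None.
At some moment in a run one of spring0, spring1, spring2, spring3 may be knocked a few centimetres aside while the robot is not near it.
It also fails if it takes over 210 s, if anything falls off the work surface, if the arm or the gripper's body presses on something with over 40 N, if the wrist force passes 120 N, or if a joint passes its speed limit or range.

### The arm

A 6-joint arm with a two-finger parallel gripper is mounted at the origin on the work surface. World frame = base frame: x ahead of the robot, y to its left, z up, the work surface at z = 0. Lengths are in m, angles in degrees, forces in N, time in s.
With the tool pointing down it reaches from about 0.4 to 0.825 m from the base axis. Payload 7 kg.
Tool frame: the origin (TCP) lies on the centre line of the jaws, within the pads' length; the fingertips stand 11 mm ahead of it and the grasp point (between the pads) lies 8 mm behind it; z points along the fingers, y is the line along which they close (so a half turn about z gives the same grasp; the last joint's range is limited). The gripper opens to 88 mm and grips with 3 to 60 N. Pads are 19 mm wide; open, the fingers measure 130 mm over their backs; the gripper's body (78 mm by 193 mm) begins 47 mm behind the grasp point.
Start: joints at [-46.69, 20.546, 0.682, 0, -70.136, -16.507], TCP at [0.304, -0.602, 0.238] pointing down, gripper open.
Joint ranges: [-176.03, 176.03], [-82.01, 121.73], [-58.28, 71.71], [-173.87, 95.51], [-174.79, -0.11], [-173.66, 173.66]. Speed limits (degrees/s): [136.94, 136.94, 172.46, 180, 180, 180].

### API

Orientations are given as [roll, pitch, yaw] about the fixed x, y, z axes, in that order (R = Rz(yaw) Ry(pitch) Rx(roll)).
In Python, from plant import r, capture, camera_model, job gives the robot as it stands.
- The arm moves only by the tool drive_tool, never from a script. Its argument "increments" is a list that holds one entry, the list of rows, each a list of 5 numbers: the gripper's target within -1 to 1 (fully open at 1, half-way at 0, shut at -1), then the shift along the tool's x, y, z scaled (see below), then the turn about the tool's z scaled (see below). In form: [[[gripper, tx, ty, tz, roll], ...]]. A call has 1 to 5 rows; each row is the pose to reach, as a shift and turn from the pose commanded when the call began, along the tool's axes at that moment, turning the shorter way round; what a row does not reach only later rows make up. The controller multiplies each number of a shift by 120 mm and each number of a turn by 360 degrees. A row lasts 1/8 s, in which the tool goes at most 62.5 mm and 10.7 degrees, less where a joint would pass 70% of its speed; a pose out of reach is approached as far as the arm can. A call with a number of a shift or a turn outside -1 to 1 is refused whole. A call with a gripper value outside its range is refused whole. The fingers move at their own pace and stop on an object; "squeeze" is the grip in N (left out, the last holds). Time passes only in rows, so rows that repeat a pose let the fingers close. It gives the time, the measured TCP pose, the force, the opening and the grip force at its end, in the units of the state.
- r.get_state(): the state, without advancing time (a new reading comes with each control period).
- capture(name): name is "side" or "top"; returns the picture (384x512x3 uint8, red, green, blue); there is no depth.
- camera_model(name): a dict with "camera_matrix" (3x3 intrinsics, pixels), "rvec" (rotation vector, rad) and "tvec" (3), from world to camera coordinates, as OpenCV has them. Camera axes: x right, y down, z forward; pixel columns grow to the right and rows downward; lengths in m; the calibration is good to about 2 mm. A picture is of the moment at which its call begins. camera_model takes no time and is no camera call.
- job.close_job(): hands the job in; it is judged then, once.
The state is a dict: "time_s": time; "joints": joint angles; "qd": joint speeds; "joint_torque": joint torques, N m; "tcp_pos": TCP position; "eef_rot": TCP orientation; "contact_force": force on the tool from outside, world axes, zero at the start; "moment": the same for the moment, N m; "gripper_width": finger opening in m; "gripper_force": force on a finger pad.
Only numpy, scipy, OpenCV 4.12 (cv2) and the standard library are available. Lean on these libraries where they do the work, as an engineer would, in place of code of your own. Each camera call takes 0.05 s, during which the arm holds its last target. There are 200 camera calls.

## Working session

There is one attempt and no reset: what is moved stays moved. The work goes in short steps, Python scripts to look and compute and a tool call to move; the robot and the scene stay as the last step left them, time stands still between calls to the robot, and variables do not carry over. Pictures are saved under pics/ and viewed, at most 14 in all, crops included, and the job is handed in when it is done.

Besides the shell and the picture viewer there is one more tool, called after "Emit:" in YAML: its name, and indented under it one key for each argument. drive_tool: Moves the arm, as the interface text tells. Its arguments: {"type":"object","properties":{"increments":{"type":"array"},"squeeze":{"type":"number"}},"required":["increments"]}

```bash
ls; mkdir -p pics; python3 - <<'E'
from plant import r,capture,camera_model
import cv2
print(r.get_state())
for n in("side","top"):
    im=capture(n)[:,:,::-1]; cv2.imwrite(f"pics/{n}0.png",im); cv2.imwrite(f"pics/{n}0b.png",cv2.resize(im,(800,600),interpolation=cv2.INTER_CUBIC)); print(camera_model(n))
E
```

```text
pics
{'time_s': 0.0, 'joints': array([-4.66925687e+01,  2.05927088e+01,  6.33866228e-01, -2.04861483e-02,
       -7.01342998e+01, -1.65078906e+01]), 'qd': array([-0.03110553, -0.10516606, -0.00116897, -0.03369914,  0.04551884,
        0.00735945]), 'joint_torque': array([-9.36293945e-04, -5.82717204e+01,  2.93064594e+01,  6.99743316e+00,
        6.87775886e-03, -1.53573164e-04]), 'tcp_pos': array([ 0.30412143, -0.60208942,  0.23660783]), 'eef_rot': array([ 1.79905224e+02, -8.00447335e-03, -1.53207430e+02]), 'contact_force': array([-0.51771406, -0.21200764,  0.43103964]), 'moment': array([-4.51298194e-05, -7.09334007e-03, -4.52275931e-02]), 'gripper_force': 0.0, 'gripper_width': 0.08727602062148149}
{'camera_matrix': array([[442.1686162 ,   0.        , 253.10164867],
       [  0.        , 442.1686162 , 195.03515863],
       [  0.        ,   0.        ,   1.        ]]), 'rvec': array([ 0.62658207, -2.40410904,  1.42335775]), 'tvec': array([0.49579321, 0.19288838, 0.98829887])}
{'camera_matrix': array([[366.50700111,   0.        , 258.60139535],
       [  0.        , 366.50700111, 189.09292019],
       [  0.        ,   0.        ,   1.        ]]), 'rvec': array([ 2.14797919, -2.16318437,  0.153327  ]), 'tvec': array([0.01174978, 0.57489792, 1.03166935])}
```

View pics/top0b.png

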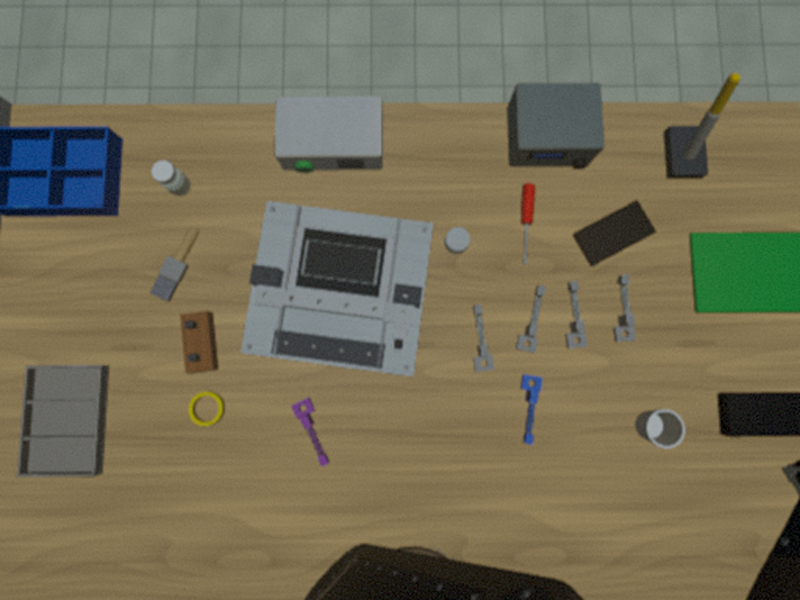

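View pics/side0b.png

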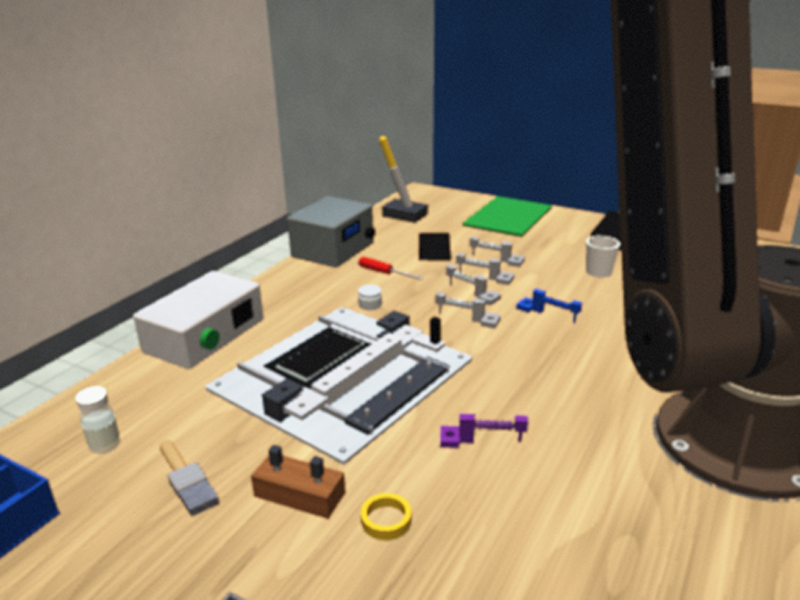

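The top view shows four grey springs at about (482,340), (532,318), (576,314) and (625,308), plus two look-alikes: blue (531,408) and purple (312,432). The unit is centred near (340,290) with its handle at (398,343). The pin block is at (198,342), with pins at (191,324) and (193,357). The side view shows the same set of things. I take the grey springs and leave the blue and purple ones. Next, close crops.

```bash
cat > h.py <<'E'
import numpy as np,cv2
from plant import r,capture,camera_model
def cm(n):
    c=camera_model(n); R=cv2.Rodrigues(np.array(c["rvec"]))[0]; return np.array(c["camera_matrix"]),R,np.array(c["tvec"]).ravel()
def p2w(n,u,v,z):
    K,R,t=cm(n); d=R.T@np.linalg.inv(K)@[u,v,1]; o=-R.T@t; return o+d*(z-o[2])/d[2]
def w2p(n,P):
    K,R,t=cm(n); q=(np.atleast_2d(P)@R.T+t)@K.T; return q[:,:2]/q[:,2:]
def crop(im,x0,y0,x1,y1,s,name):
    c=cv2.resize(im[y0:y1,x0:x1,::-1],None,fx=s,fy=s,interpolation=cv2.INTER_CUBIC); cv2.imwrite(name,c)
E
python3 - <<'E'
from h import *
im=cv2.imread("pics/top0.png")[:,:,::-1]
crop(im,112,125,282,245,4.7,"pics/c1.png"); crop(im,295,165,415,245,6.6,"pics/c2.png")
for n in("side","top"):
    K,R,t=cm(n); print(n,-R.T@t)
E
```

```text
side [0.03444083 0.91485612 0.6493101 ]
top [0.43183155 0.01660172 1.09919662]
```

View pics/c1.png

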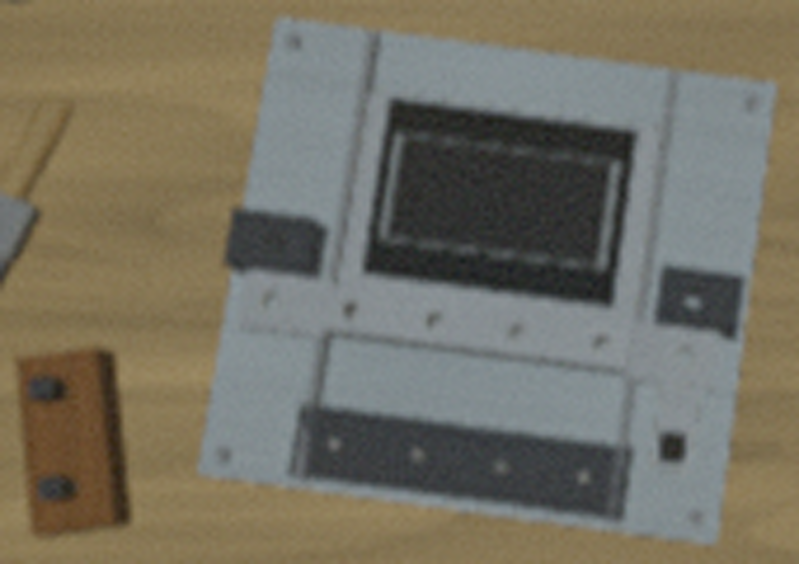

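View pics/c2.png

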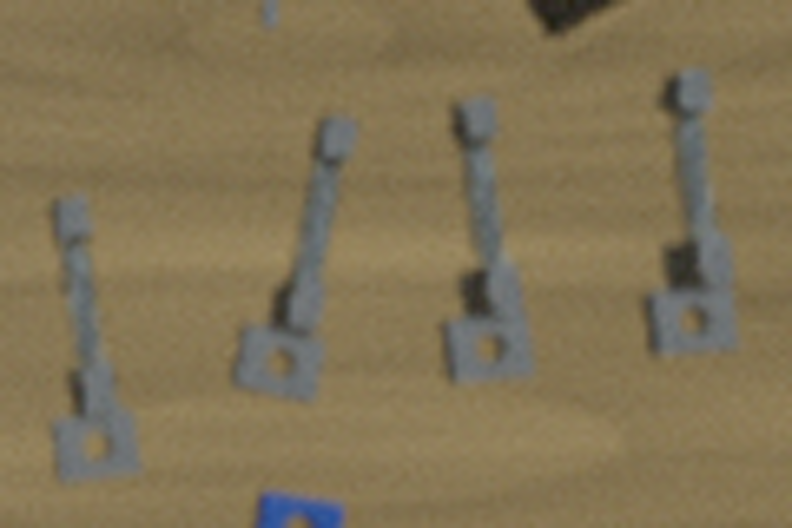

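The crops show the base corners at (278,18), (775,82), (718,542) and (200,475), the posts at (333,444) through (584,477), and the handle at (672,446). The fork0 hole is at (692,302) and the pins are at (45,389) and (55,488). In the second crop the spring eyes are at (94,445), (280,361), (489,347) and (693,319). All four are grey.

```bash
cat > est.py <<'E'
from h import *
from scipy.optimize import least_squares
o1=lambda p:((np.array(p,float)+.5)/4.7-.5)+[112,125]
o2=lambda p:((np.array(p,float)+.5)/6.6-.5)+[295,165]
obj=np.array([[210,165,10],[210,-165,10],[-90,-165,10],[-90,165,10],[-60,78,32],[-60,26,32],[-60,-26,32],[-60,-78,32]])/1e3
px=o1([(278,18),(775,82),(718,542),(200,475),(333,444),(417,455),(501,467),(584,477)])
def U(q,P): 
    c,s=np.cos(q[2]),np.sin(q[2]); P=np.atleast_2d(P); return np.c_[q[0]+c*P[:,0]-s*P[:,1],q[1]+s*P[:,0]+c*P[:,1],P[:,2]]
f=least_squares(lambda q:(w2p("top",U(q,obj))-px).ravel(),[.55,.1,0]); q=f.x
if __name__=="__main__":
    print("unit",q,np.degrees(q[2])); print((f.fun.reshape(-1,2)).round(1).tolist())
    inv=lambda P:((np.array(P)[:2]-q[:2])@np.array([[np.cos(q[2]),-np.sin(q[2])],[np.sin(q[2]),np.cos(q[2])]])).round(4)
    for n,p,z in[("handle",(672,446),.082),("hole3",(350,310),.044),("hole2",(433,320),.044),("hole1",(516,330),.044),("hole0",(600,341),.044),("ton1",(268,299),.034),("ton0",(686,348),.034),("fork0",(692,302),.048),("pinA",(45,389),.070),("pinB",(55,488),.070)]:
        w=p2w("top",*o1(p),z); print(n,w.round(4),inv(w))
    for n,e,k in[("A",(94,445),(72,217)),("B",(280,361),(336,138)),("C",(489,347),(478,120)),("D",(693,319),(692,93))]:
        E=p2w("top",*o2(e),.012);H=p2w("top",*o2(k),.044);d=(H-E)[:2]; L=np.linalg.norm(d);d/=L
        print(n,"eye",E.round(4),"hook",H.round(4),"L",L.round(4),"yaw",np.degrees(np.arctan2(d[1],d[0])).round(1),"neck",(E[:2]+.024*d).round(4))
    P=w2p("side",U(q,obj)).round(1); print(P.tolist())
E
python3 est.py; python3 - <<'E'
from h import *
im=cv2.imread("pics/side0.png")[:,:,::-1]
crop(im,125,190,315,330,4.2,"pics/c3.png")
E
```

```text
unit [ 0.53822149  0.14270865 -0.13811062] -7.913155484098114
[[-0.7, -0.3], [0.4, -0.0], [-0.0, 0.5], [-0.6, 0.0], [0.4, -0.0], [0.2, -0.0], [0.1, -0.2], [0.2, 0.0]]
handle [0.4842 0.0198 0.082 ] [-0.0366 -0.1292]
hole3 [0.5713 0.2181 0.044 ] [0.0224 0.0792]
hole2 [0.5648 0.1668 0.044 ] [0.023  0.0276]
hole1 [0.5582 0.1157 0.044 ] [ 0.0235 -0.024 ]
hole0 [0.551  0.0639 0.044 ] [ 0.0235 -0.0763]
ton1 [0.5799 0.2711 0.034 ] [0.0236 0.1329]
ton0 [0.5474 0.0109 0.034 ] [ 0.0273 -0.1293]
fork0 [0.5744 0.0071 0.048 ] [ 0.0545 -0.1294]
pinA [0.5215 0.3941 0.07  ] [-0.0512  0.2467]
pinB [0.4626 0.3857 0.07  ] [-0.1083  0.2302]
A eye [ 0.4499 -0.1397  0.012 ] hook [ 0.5489 -0.128   0.044 ] L 0.0997 yaw 6.7 neck [ 0.4737 -0.1369]
B eye [ 0.4867 -0.2243  0.012 ] hook [ 0.5832 -0.2455  0.044 ] L 0.0988 yaw -12.4 neck [ 0.5102 -0.2295]
C eye [ 0.4923 -0.3187  0.012 ] hook [ 0.5908 -0.3088  0.044 ] L 0.099 yaw 5.8 neck [ 0.5162 -0.3163]
D eye [ 0.5043 -0.4115  0.012 ] hook [ 0.6023 -0.4044  0.044 ] L 0.0983 yaw 4.2 neck [ 0.5282 -0.4098]
[[130.4, 246.1], [217.7, 195.4], [301.8, 227.0], [219.6, 293.9], [234.5, 260.8], [248.4, 250.1], [261.5, 240.2], [273.7, 230.8]]
```

View pics/c3.png

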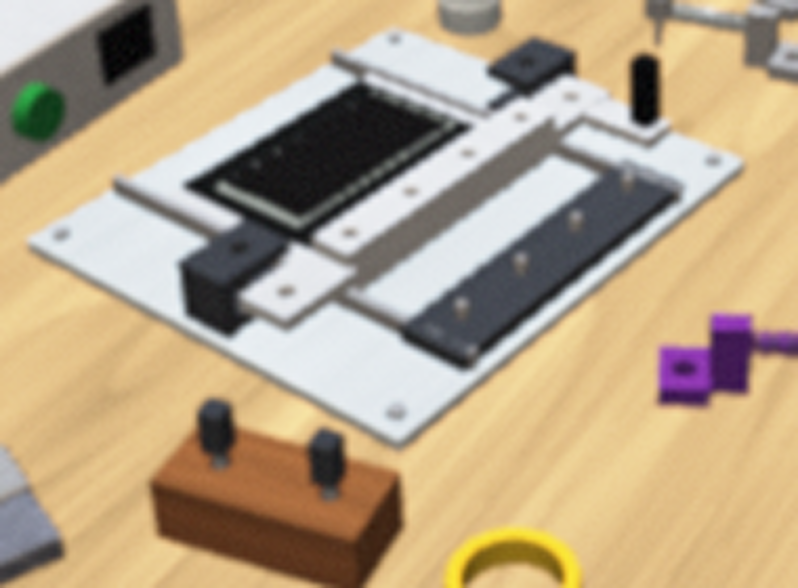

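The side crop agrees with the fit to about 1.5 px (base corners (28,242), (396,28), (743,162), (398,445)). The tray is about 35 mm out. I'll combine both cameras and then move to the handle.

```bash
cat > go.py <<'E'
import sys,numpy as np
from plant import r
# usage: go.py x y z yaw  -> units for drive_tool
def go(x,y,z,yaw):
    s=r.get_state(); p=s["tcp_pos"]; a=np.radians(s["eef_rot"][2]); d=np.array([x,y,z])-p
    tx=np.cos(a)*d[0]+np.sin(a)*d[1]; ty=np.sin(a)*d[0]-np.cos(a)*d[1]; tz=-d[2]
    dy=(yaw-s["eef_rot"][2]+90)%180-90
    print("t%.1f"%s["time_s"],"tcp",p.round(4),"yaw%.1f"%s["eef_rot"][2],"-> units",np.round(np.array([tx,ty,tz])/.12,3),"turn",round(-dy/360,4),"| F",s["contact_force"].round(1),"w%.4f"%s["gripper_width"],"gf%.1f"%s["gripper_force"])
if __name__=="__main__": go(*map(float,sys.argv[1:5]))
E
python3 - <<'E'
from est import *
ps=np.array([(28,242),(396,28),(743,162),(398,445),(460,305),(520,262),(575,218),(627,178)])
ps=(ps+.5)/4.2-.5+[125,190]
g=least_squares(lambda k:(w2p("side",U(k,obj))-ps).ravel(),q); print("side",g.x,np.degrees(g.x[2]),abs(g.fun).max())
j=least_squares(lambda k:np.r_[(w2p("side",U(k,obj))-ps).ravel(),(w2p("top",U(k,obj))-px).ravel()],q).x; print("joint",j,np.degrees(j[2]))
def s3(p): return (np.array(p)+.5)/4.2-.5+[125,190]
# handle top & pins from side
for n,p,z in[("handle",(645,60),.082),("pinA",(215,406),.070),("pinB",(327,437),.070)]: print(n,p2w("side",*s3(p),z))
E
python3 go.py 0.485 0.02 0.13 172.1
```

```text
side [ 0.53500737  0.14711419 -0.14521535] -8.320226940722089 0.9728488648608788
joint [ 0.53713766  0.14413132 -0.14130343] -8.096090176160642
handle [0.48145672 0.0235305  0.082     ]
pinA [0.52037373 0.39776478 0.07      ]
pinB [0.46058131 0.39006745 0.07      ]
t0.1 tcp [ 0.3041 -0.6021  0.2367] yaw-153.2 -> units [-3.683  3.948  0.889] turn 0.0964 | F [ 0.4  0.6 -0.2] w0.0874 gf0.0
```

Emit:
drive_tool:
  increments:
    - [[0.2,-0.9,1.0,0,0.0964],[0.2,-0.9,1.0,0,0.0964],[0.2,-0.9,1.0,0,0.0964],[0.2,-0.9,1.0,0,0.0964]]
  squeeze: 30

```text
time_s: 0.6
tcp_pos: [0.3471, -0.4443, 0.2379]
eef_rot: [180.0, 0.0, 172.0]
contact_force: [-0.5, -0.0, 0.6]
gripper_width: 0.0551
gripper_force: 0.0
```

```bash
python3 go.py 0.483 0.0215 0.15 171.9; python3 -c "
from plant import r;print(r.get_state()['joints'])"
```

```text
t0.6 tcp [ 0.3471 -0.4443  0.2379] yaw172.0 -> units [-0.583  4.001  0.733] turn 0.0004 | F [-0.5 -0.   0.6] w0.0551 gf0.0
[-3.21276474e+01  1.01012165e+01 -1.35559383e+01 -3.24201178e-02
 -6.63213730e+01 -6.58240607e+01]
```

Emit:
drive_tool:
  increments:
    - [[0.2,-0.25,0.5,0,0],[0.2,-0.58,1.0,0,0],[0.2,-0.58,1.0,0,0]]

```text
time_s: 0.98
tcp_pos: [0.4337, -0.335, 0.2374]
eef_rot: [180.0, 0.0, 172.3]
contact_force: [0.6, 0.1, 0.5]
gripper_width: 0.0524
gripper_force: 0.0
```

Emit:
drive_tool:
  increments:
    - [[0.2,0,0.5,0,0],[0.2,0,1.0,0,0],[0.2,0,1.0,0,0]]

```text
time_s: 1.35
tcp_pos: [0.4488, -0.2157, 0.2377]
eef_rot: [180.0, 0.0, 172.4]
contact_force: [0.9, -0.8, 0.5]
gripper_width: 0.0525
gripper_force: 0.0
```

Emit:
drive_tool:
  increments:
    - [[0.2,0,0.5,0,0],[0.2,0,1.0,0,0],[0.2,0,1.0,0,0]]

```text
time_s: 1.72
tcp_pos: [0.4655, -0.0975, 0.2376]
eef_rot: [180.0, 0.0, 172.3]
contact_force: [-0.1, 0.2, -0.2]
gripper_width: 0.0526
gripper_force: 0.0
```

Emit:
drive_tool:
  increments:
    - [[0.2,0,0.5,0,0],[0.2,0,1.0,0.4,0],[0.2,0,1.0,0.73,0],[0.2,0,1.0,0.73,0]]

```text
time_s: 2.22
tcp_pos: [0.4794, 0.0178, 0.147]
eef_rot: [-179.8, -0.4, 172.1]
contact_force: [0.3, -1.4, 0.4]
gripper_width: 0.0527
gripper_force: 0.0
```

```bash
python3 go.py 0.483 0.0215 0.072 171.9; python3 - <<'E'
from h import *
im=capture("side"); cv2.imwrite("pics/s1.png",im[:,:,::-1]); crop(im,180,120,340,240,5,"pics/s1c.png")
p=r.get_state()["tcp_pos"]; print(w2p("side",[p,p+[0,0,-.011],p+[0,0,.008]]))
E
```

```text
t2.2 tcp [0.4794 0.0178 0.147 ] yaw172.1 -> units [-0.026  0.035  0.625] turn 0.0005 | F [ 0.3 -1.4  0.4] w0.0527 gf0.0
[[279.6675763  179.80931974]
 [279.61843258 183.68868959]
 [279.70360799 176.9650043 ]]
```

View pics/s1c.png

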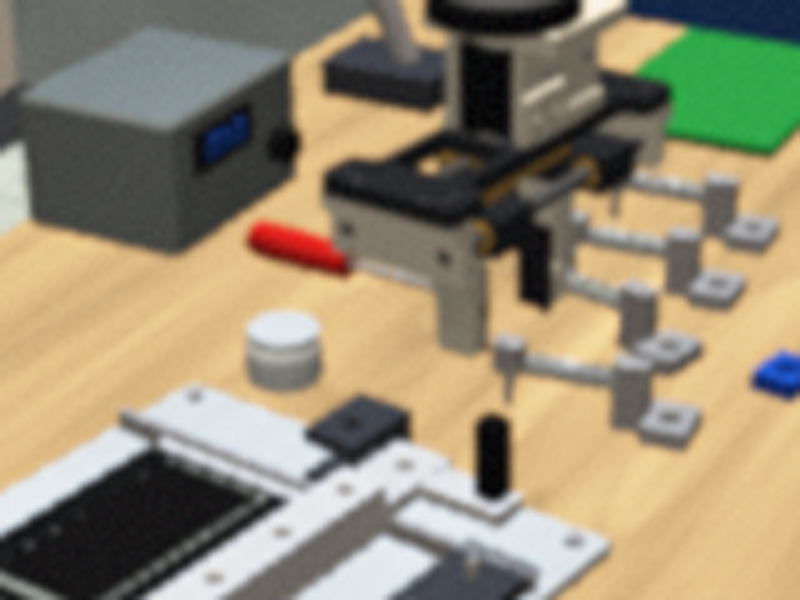

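The side crop shows both open fingers over the handle, with tips at about (463,347) and (535,303) and the handle at (493,455). The fingertip midpoint lies 1.3 px below its predicted place, the same shift the side view gave for the unit. So the top-camera estimate agrees with the robot frame and I'll use it.

```bash
python3 go.py 0.484 0.020 0.068 172.1
```

```text
t2.3 tcp [0.4809 0.0178 0.1493] yaw172.1 -> units [-0.023  0.022  0.677] turn -0.0 | F [ 0.8 -0.4  1. ] w0.0526 gf0.0
```

Emit:
drive_tool:
  increments:
    - [[0.2,-0.023,0.022,0.3,0],[0.2,-0.023,0.022,0.677,0],[-0.9,-0.023,0.022,0.677,0],[-0.9,-0.023,0.022,0.677,0],[-0.9,-0.023,0.022,0.677,0]]

```text
time_s: 2.9
tcp_pos: [0.4862, 0.0216, 0.071]
eef_rot: [179.9, 0.2, 172.1]
contact_force: [1.1, 0.7, -0.5]
gripper_width: 0.0284
gripper_force: 0.0
```

Emit:
drive_tool:
  increments:
    - [[-0.9,0,0,0,0],[-0.9,0,0,0,0]]

```text
time_s: 3.15
tcp_pos: [0.4848, 0.0205, 0.0701]
eef_rot: [-179.9, 0.0, 172.1]
contact_force: [-0.8, -6.5, 8.4]
gripper_width: 0.0161
gripper_force: 30.0
```

Emit:
drive_tool:
  increments:
    - [[-0.9,-0.07,0,0,0],[-0.9,-0.14,0,0,0],[-0.9,-0.21,0,0,0],[-0.9,-0.26,0,0,0],[-0.9,-0.26,0,0,0]]

```text
time_s: 3.78
tcp_pos: [0.5161, 0.0161, 0.0701]
eef_rot: [-179.9, 0.0, 172.1]
contact_force: [0.4, -9.4, 7.0]
gripper_width: 0.0159
gripper_force: 30.0
```

Emit:
drive_tool:
  increments:
    - [[-0.9,-0.02,0,0,0],[-0.9,-0.035,0,0,0],[-0.9,-0.035,0,0,0]]

```text
time_s: 4.15
tcp_pos: [0.5195, 0.0155, 0.0701]
eef_rot: [-179.9, 0.0, 172.1]
contact_force: [-1.9, -6.5, 8.8]
gripper_width: 0.0159
gripper_force: 30.0
```

Emit:
drive_tool:
  increments:
    - [[-0.9,-0.015,0,0,0],[-0.9,-0.015,0,0,0]]

```text
time_s: 4.4
tcp_pos: [0.5207, 0.0154, 0.0701]
eef_rot: [-179.9, -0.1, 172.1]
contact_force: [-4.9, -4.7, 11.5]
gripper_width: 0.016
gripper_force: 30.0
```

Emit:
drive_tool:
  increments:
    - [[-0.9,-0.015,0,0,0],[-0.9,-0.015,0,0,0]]

```text
time_s: 4.65
tcp_pos: [0.5208, 0.0153, 0.0701]
eef_rot: [-179.9, -0.2, 172.1]
contact_force: [-14.1, -0.6, 19.2]
gripper_width: 0.0157
gripper_force: 30.0
```

The tray is home: it stalled at 36 mm of travel with 14 N. Releasing and going to the pins.

Emit:
drive_tool:
  increments:
    - [[0.0,0.02,0,0,0],[0.0,0.02,0,0,0],[0.0,0.02,0,-0.4,0],[0.0,0.02,0,-0.7,0]]

```text
time_s: 5.15
tcp_pos: [0.5214, 0.0165, 0.1542]
eef_rot: [-180.0, 0.0, 172.1]
contact_force: [0.3, -0.2, -0.5]
gripper_width: 0.0432
gripper_force: 0.0
```

Emit:
drive_tool:
  increments:
    - [[0.0,0.0,0.5,0,0],[0.0,0.0,1,0,-0.03],[0.0,0.0,1,0,-0.0446]]

```text
time_s: 5.52
tcp_pos: [0.5384, 0.1389, 0.1529]
eef_rot: [180.0, 0.1, -171.4]
contact_force: [0.2, -1.1, -0.7]
gripper_width: 0.0438
gripper_force: 0.0
```

```bash
python3 go.py 0.5215 0.394 0.12 188.1; python3 go.py 0.4626 0.3857 0.12 188.1
```

```text
t5.5 tcp [0.5384 0.1389 0.1529] yaw-171.4 -> units [-0.179  2.123  0.274] turn 0.0014 | F [ 0.2 -1.1 -0.7] w0.0438 gf0.0
t5.5 tcp [0.5384 0.1389 0.1529] yaw-171.4 -> units [0.316 2.128 0.274] turn 0.0014 | F [ 0.2 -1.1 -0.7] w0.0438 gf0.0
```

Emit:
drive_tool:
  increments:
    - [[0.0,-0.09,0.5,0,0],[0.0,-0.18,1,0,0],[0.0,-0.18,1,0,0.0]]

```text
time_s: 5.9
tcp_pos: [0.5421, 0.261, 0.1524]
eef_rot: [180.0, 0.0, -171.6]
contact_force: [0.3, -0.6, -1.0]
gripper_width: 0.0439
gripper_force: 0.0
```

Emit:
drive_tool:
  increments:
    - [[0.0,0,0.5,0,0],[0.0,0,1,0.1,0],[0.0,0,1,0.2,0.0],[0.0,0,1,0.2,0.0]]

```text
time_s: 6.4
tcp_pos: [0.524, 0.375, 0.1273]
eef_rot: [-179.9, -0.1, -171.8]
contact_force: [0.4, -0.4, 0.8]
gripper_width: 0.0441
gripper_force: 0.0
```

```bash
python3 go.py 0.5215 0.394 0.060 188.1;python3 - <<'E'
from h import *
im=capture("side"); crop(im,120,200,280,320,5,"pics/s2c.png")
p=r.get_state()["tcp_pos"]; print((w2p("side",[p+[0,0,-.011],[.5215,.394,.07],[.4626,.3857,.07]])-[120,200])*5)
E
```

```text
t6.4 tcp [0.524  0.375  0.1273] yaw-171.8 -> units [-0.002  0.159  0.56 ] turn 0.0002 | F [ 0.4 -0.4  0.8] w0.0441 gf0.0
[[294.99872187 302.33354236]
 [282.73541119 425.12459109]
 [414.67694855 460.10143425]]
```

View pics/s2c.png

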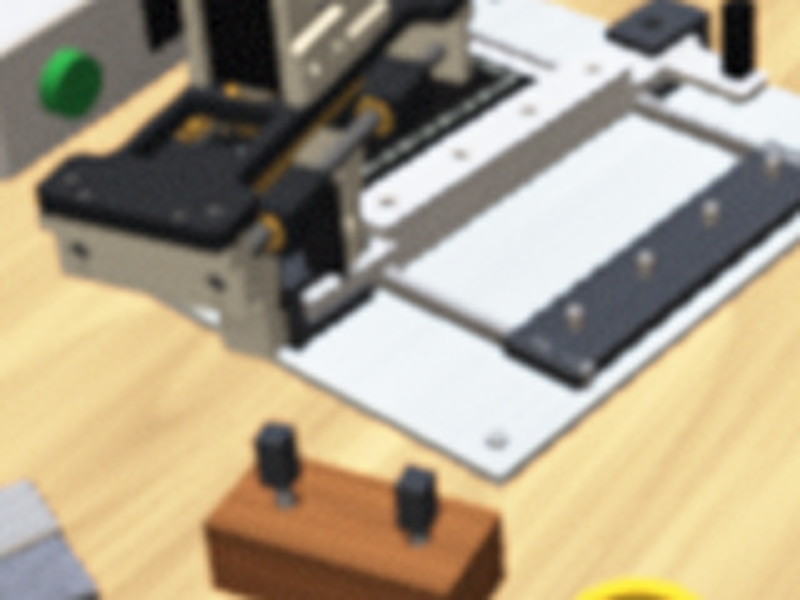

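The side crop shows pin A's head top at (276,430) and pin B's at (416,474). Both agree with the estimate once the known side-camera bias is allowed for. The tray is home and the fingers are short of the pins.

Emit:
drive_tool:
  increments:
    - [[0.0,-0.002,0.159,0,0],[0.0,-0.002,0.159,0.3,0],[0.0,-0.002,0.159,0.56,0.0],[-0.9,-0.002,0.159,0.56,0.0],[-0.9,-0.002,0.159,0.56,0.0]]
  squeeze: 40

```text
time_s: 7.08
tcp_pos: [0.5232, 0.3954, 0.0631]
eef_rot: [179.9, 0.1, -171.8]
contact_force: [0.1, 1.1, -0.1]
gripper_width: 0.0291
gripper_force: 0.0
```

Emit:
drive_tool:
  increments:
    - [[-0.9,0,0,0,0],[-0.9,0,0,0,0],[-0.9,0,0,0,0]]

```text
time_s: 7.45
tcp_pos: [0.5229, 0.3961, 0.063]
eef_rot: [179.9, 0.1, -171.8]
contact_force: [-2.2, 3.2, 5.9]
gripper_width: 0.0133
gripper_force: 39.5
```

Emit:
drive_tool:
  increments:
    - [[-0.9,0,0,-0.3,0],[-0.9,0,0,-0.65,0],[-0.9,0,0,-0.65,0]]

```text
time_s: 7.82
tcp_pos: [0.5237, 0.396, 0.1434]
eef_rot: [179.8, 0.3, -171.8]
contact_force: [-0.0, 0.4, -1.4]
gripper_width: 0.0135
gripper_force: 39.4
```

```bash
python3 go.py 0.6136 0.2636 0.115 172;python3 -c "
from plant import r;print(r.get_state()['joints'])"
```

```text
t7.8 tcp [0.5237 0.396  0.1434] yaw-171.8 -> units [-0.585 -1.199  0.237] turn 0.0449 | F [-0.   0.4 -1.4] w0.0135 gf39.4
[ 5.41137253e+01  2.26106659e+01 -9.13039269e+00  6.83045203e-02
 -5.79287440e+01 -1.35969800e+02]
```

Emit:
drive_tool:
  increments:
    - [[-0.9,-0.25,-0.45,0,0],[-0.9,-0.5,-0.9,0,0.02],[-0.9,-0.585,-1.0,0,0.0449],[-0.9,-0.585,-1.0,0,0.0449]]

```text
time_s: 8.32
tcp_pos: [0.609, 0.2841, 0.1384]
eef_rot: [-179.9, -0.1, 171.8]
contact_force: [-0.2, 0.8, -0.2]
gripper_width: 0.0137
gripper_force: 39.4
```

```bash
python3 go.py 0.6136 0.2636 0.118 172
```

```text
t8.3 tcp [0.609  0.2841 0.1384] yaw171.8 -> units [-0.062 -0.164  0.17 ] turn -0.0004 | F [-0.2  0.8 -0.2] w0.0137 gf39.4
```

Emit:
drive_tool:
  increments:
    - [[-0.9,-0.062,-0.164,0,0],[-0.9,-0.062,-0.164,0.17,0],[-0.9,-0.062,-0.164,0.17,0],[-0.9,-0.062,-0.164,0.17,0]]

```text
time_s: 8.82
tcp_pos: [0.6133, 0.2658, 0.1196]
eef_rot: [-180.0, 0.0, 172.1]
contact_force: [0.7, 0.8, 0.2]
gripper_width: 0.0138
gripper_force: 39.4
```

```bash
python3 go.py 0.6136 0.2636 0.113 172;python3 - <<'E'
from h import *
im=capture("side"); crop(im,130,190,250,280,6.6,"pics/s3c.png")
p=r.get_state()["tcp_pos"]; print((w2p("side",[p+[0,0,-.055],p+[0,0,-.019],[.6136,.2636,.048]])-[130,190])*6.6)
E
```

```text
t8.8 tcp [0.6133 0.2658 0.1196] yaw172.1 -> units [-0.005 -0.017  0.055] turn 0.0003 | F [0.7 0.8 0.2] w0.0138 gf39.4
[[330.62550252 347.26463417]
 [320.64578902 261.26254159]
 [339.00504958 383.07224321]]
```

View pics/s3c.png

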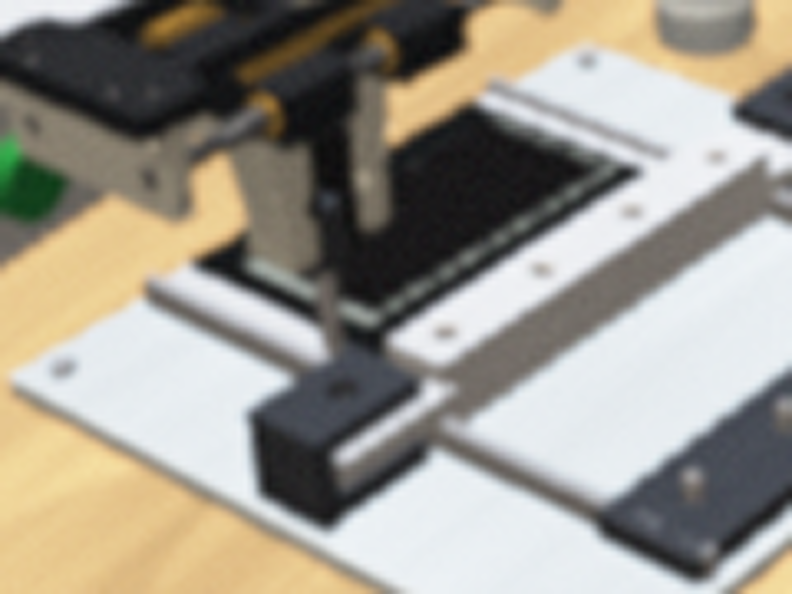

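The side crop shows the pin tip at (331,350) hovering behind fork 1's hole at (343,387). Their offset is within about 1 mm of the predicted one. Lowering gently.

Emit:
drive_tool:
  increments:
    - [[-0.9,0.0,-0.023,0,0],[-0.9,0.0,-0.023,0.08,0],[-0.9,0.0,-0.023,0.14,0],[-0.9,0.0,-0.023,0.18,0],[-0.9,0.0,-0.023,0.18,0]]

```text
time_s: 9.5
tcp_pos: [0.6127, 0.2625, 0.0967]
eef_rot: [-179.9, -0.1, 172.0]
contact_force: [0.1, -0.0, -0.5]
gripper_width: 0.0135
gripper_force: 39.4
```

```bash
python3 go.py 0.6132 0.2631 0.068 172
```

```text
t9.5 tcp [0.6127 0.2625 0.0967] yaw172.0 -> units [-0.003  0.005  0.24 ] turn -0.0 | F [ 0.1 -0.  -0.5] w0.0135 gf39.4
```

Emit:
drive_tool:
  increments:
    - [[-0.9,0.0,0.0,0.04,0],[-0.9,0.0,0.0,0.08,0],[-0.9,0.0,0.0,0.12,0],[-0.9,0.0,0.0,0.12,0]]

```text
time_s: 10.0
tcp_pos: [0.6127, 0.2625, 0.0825]
eef_rot: [-180.0, -0.0, 172.0]
contact_force: [0.8, -0.8, -0.7]
gripper_width: 0.0136
gripper_force: 39.4
```

Emit:
drive_tool:
  increments:
    - [[-0.9,0.0,0.0,0.03,0],[-0.9,0.0,0.0,0.06,0],[-0.9,0.0,0.0,0.09,0],[-0.9,0.0,0.0,0.09,0]]

```text
time_s: 10.5
tcp_pos: [0.6128, 0.2626, 0.0719]
eef_rot: [-180.0, -0.0, 172.0]
contact_force: [0.9, 0.6, -0.1]
gripper_width: 0.0134
gripper_force: 39.4
```

Emit:
drive_tool:
  increments:
    - [[-0.9,0.0,0.0,0.03,0],[-0.9,0.0,0.0,0.045,0],[-0.9,0.0,0.0,0.05,0],[-0.9,0.0,0.0,0.05,0]]

```text
time_s: 11.0
tcp_pos: [0.6133, 0.263, 0.0676]
eef_rot: [180.0, 0.1, 172.0]
contact_force: [-2.4, -0.6, 8.6]
gripper_width: 0.0137
gripper_force: 39.6
```

Seated: an 8.6 N stop at the expected height. Releasing and going to pin B.

Emit:
drive_tool:
  increments:
    - [[-0.1,0,0,0,0],[-0.1,0,0,0,0],[-0.1,0,0,-0.4,0],[-0.1,0,0,-0.7,0]]

```text
time_s: 11.5
tcp_pos: [0.6132, 0.2627, 0.1514]
eef_rot: [-180.0, 0.0, 172.0]
contact_force: [-0.5, 0.4, -0.3]
gripper_width: 0.0392
gripper_force: 0.0
```

```bash
python3 go.py 0.464 0.3868 0.14 188.2
```

```text
t11.5 tcp [0.6132 0.2627 0.1514] yaw172.0 -> units [1.376 0.851 0.095] turn -0.045 | F [-0.5  0.4 -0.3] w0.0392 gf0.0
```

Emit:
drive_tool:
  increments:
    - [[-0.1,0.4,0.25,0,-0.02],[-0.1,0.8,0.5,0,-0.045],[-0.1,1.0,0.85,0,-0.045],[-0.1,1.0,0.85,0,-0.045],[-0.1,1.0,0.85,0,-0.045]]

```text
time_s: 12.12
tcp_pos: [0.5082, 0.3805, 0.15]
eef_rot: [-180.0, -0.0, -171.8]
contact_force: [0.0, 0.5, -0.6]
gripper_width: 0.0394
gripper_force: 0.0
```

```bash
python3 go.py 0.4634 0.3865 0.063 188.2
```

```text
t12.1 tcp [0.5082 0.3805 0.15  ] yaw-171.8 -> units [0.362 0.103 0.725] turn 0.0001 | F [ 0.   0.5 -0.6] w0.0394 gf0.0
```

Emit:
drive_tool:
  increments:
    - [[-0.1,0.362,0.103,0,0],[-0.1,0.362,0.103,0.2,0],[-0.1,0.362,0.103,0.5,0],[-0.1,0.362,0.103,0.725,0],[-0.1,0.362,0.103,0.725,0]]

```text
time_s: 12.75
tcp_pos: [0.4633, 0.3842, 0.0612]
eef_rot: [-179.8, -0.2, -171.9]
contact_force: [0.0, 0.1, 0.9]
gripper_width: 0.0396
gripper_force: 0.0
```

Emit:
drive_tool:
  increments:
    - [[-0.9,0,0,0,0],[-0.9,0,0,0,0],[-0.9,0,0,0,0],[-0.9,0,0,0,0]]

```text
time_s: 13.25
tcp_pos: [0.4642, 0.3877, 0.0644]
eef_rot: [179.9, 0.1, -171.8]
contact_force: [-0.0, 2.7, 2.5]
gripper_width: 0.0138
gripper_force: 39.3
```

Emit:
drive_tool:
  increments:
    - [[-0.9,0,0,-0.3,0],[-0.9,0,0,-0.65,0],[-0.9,0,0,-0.65,0]]

```text
time_s: 13.62
tcp_pos: [0.4649, 0.388, 0.1451]
eef_rot: [179.8, 0.3, -171.8]
contact_force: [-0.1, -0.0, -0.5]
gripper_width: 0.0133
gripper_force: 39.2
```

```bash
python3 go.py 0.5772 0.0062 0.14 172
```

```text
t13.6 tcp [0.4649 0.388  0.1451] yaw-171.8 -> units [-0.471 -3.283  0.043] turn 0.0451 | F [-0.1 -0.  -0.5] w0.0133 gf39.2
```

Emit:
drive_tool:
  increments:
    - [[-0.9,-0.1,-0.5,0,0.02],[-0.9,-0.2,-1,0,0.0451],[-0.9,-0.2,-1,0,0.0451]]

```text
time_s: 14.0
tcp_pos: [0.5045, 0.2673, 0.1407]
eef_rot: [-179.9, -0.1, 171.6]
contact_force: [0.4, 1.1, -0.0]
gripper_width: 0.0134
gripper_force: 39.2
```

Emit:
drive_tool:
  increments:
    - [[-0.9,-0.3,-0.5,0,0],[-0.9,-0.5,-1,0,0],[-0.9,-0.5,-1,0,0]]

```text
time_s: 14.38
tcp_pos: [0.5469, 0.1411, 0.1406]
eef_rot: [-179.9, -0.1, 171.8]
contact_force: [-0.2, 0.6, -1.2]
gripper_width: 0.0138
gripper_force: 39.2
```

Emit:
drive_tool:
  increments:
    - [[-0.9,-0.2,-0.5,0,0],[-0.9,-0.2,-1,0,0],[-0.9,-0.2,-1,0,0],[-0.9,-0.2,-1,0,0]]

```text
time_s: 14.88
tcp_pos: [0.5541, 0.0221, 0.1412]
eef_rot: [180.0, -0.0, 171.9]
contact_force: [1.0, 0.6, -0.1]
gripper_width: 0.0137
gripper_force: 39.2
```

```bash
python3 go.py 0.5768 0.0054 0.115 172
```

```text
t14.9 tcp [0.5541 0.0221 0.1412] yaw171.9 -> units [-0.207 -0.111  0.218] turn -0.0001 | F [ 1.   0.6 -0.1] w0.0137 gf39.2
```

Emit:
drive_tool:
  increments:
    - [[-0.9,-0.207,-0.111,0,0],[-0.9,-0.207,-0.111,0.1,0],[-0.9,-0.207,-0.111,0.218,0],[-0.9,-0.207,-0.111,0.218,0],[-0.9,-0.207,-0.111,0.218,0]]

```text
time_s: 15.5
tcp_pos: [0.5767, 0.0056, 0.1152]
eef_rot: [-180.0, -0.0, 172.0]
contact_force: [-0.7, -0.7, -0.1]
gripper_width: 0.0136
gripper_force: 39.2
```

```bash
python3 go.py 0.5768 0.0056 0.098 172
```

```text
t15.5 tcp [0.5767 0.0056 0.1152] yaw172.0 -> units [-0.001  0.     0.143] turn 0.0 | F [-0.7 -0.7 -0.1] w0.0136 gf39.2
```

Emit:
drive_tool:
  increments:
    - [[-0.9,0,0,0.06,0],[-0.9,0,0,0.1,0],[-0.9,0,0,0.13,0],[-0.9,0,0,0.15,0],[-0.9,0,0,0.15,0]]

```text
time_s: 16.12
tcp_pos: [0.5767, 0.005, 0.097]
eef_rot: [-180.0, -0.0, 172.0]
contact_force: [0.6, 0.4, 0.3]
gripper_width: 0.0134
gripper_force: 39.2
```

In with no force. Continuing down: 0.24 to seat.

Emit:
drive_tool:
  increments:
    - [[-0.9,0,0,0.04,0],[-0.9,0,0,0.08,0],[-0.9,0,0,0.12,0],[-0.9,0,0,0.12,0]]

```text
time_s: 16.62
tcp_pos: [0.5767, 0.0051, 0.0823]
eef_rot: [-180.0, -0.0, 172.0]
contact_force: [0.7, -0.4, -0.4]
gripper_width: 0.0139
gripper_force: 39.2
```

Emit:
drive_tool:
  increments:
    - [[-0.9,0,0,0.03,0],[-0.9,0,0,0.06,0],[-0.9,0,0,0.09,0],[-0.9,0,0,0.09,0]]

```text
time_s: 17.12
tcp_pos: [0.5771, 0.0052, 0.0717]
eef_rot: [180.0, 0.0, 172.0]
contact_force: [1.5, 0.4, -1.7]
gripper_width: 0.0137
gripper_force: 39.2
```

Emit:
drive_tool:
  increments:
    - [[-0.9,0,0,0.02,0],[-0.9,0,0,0.03,0],[-0.9,0,0,0.04,0],[-0.9,0,0,0.04,0]]

```text
time_s: 17.62
tcp_pos: [0.5778, 0.0054, 0.0686]
eef_rot: [180.0, 0.1, 172.0]
contact_force: [-1.3, 1.5, 9.7]
gripper_width: 0.0136
gripper_force: 39.6
```

Emit:
drive_tool:
  increments:
    - [[-0.1,0,0,0,0],[-0.1,0,0,0,0],[-0.1,0,0,-0.4,0],[-0.1,0,0,-0.8,0],[-0.1,0,0,-0.8,0]]

```text
time_s: 18.25
tcp_pos: [0.5787, 0.0054, 0.1669]
eef_rot: [179.9, 0.3, 172.0]
contact_force: [0.1, 0.2, -1.6]
gripper_width: 0.0393
gripper_force: 0.0
```

```bash
cat > chk.py <<'E'
from h import *
ref=cv2.imread("pics/top0.png"); im=capture("top")[:,:,::-1].copy(); cv2.imwrite("pics/last.png",im)
for n,(x0,y0,x1,y1) in dict(A=(301,192,318,240),B=(328,180,351,228),C=(361,177,378,226),D=(391,173,409,221)).items():
    t=ref[y0:y1,x0:x1]; X,Y=max(0,x0-30),y0-30; m=cv2.matchTemplate(im[Y:y1+30,X:x1+30],t,cv2.TM_CCOEFF_NORMED); _,v,_,l=cv2.minMaxLoc(m)
    print(n,"score %.3f"%v,"shift px",l[0]+X-x0,l[1]+Y-y0,"score at rest %.3f"%m[30,x0-X])
E
python3 chk.py; python3 go.py 0.4737 -0.1369 0.12 186.7
```

```text
A score 0.970 shift px 0 0 score at rest 0.970
B score 0.977 shift px 0 0 score at rest 0.977
C score 0.984 shift px 0 0 score at rest 0.984
D score 0.984 shift px 0 0 score at rest 0.984
t18.3 tcp [0.5773 0.0053 0.1646] yaw171.9 -> units [ 0.689 -1.294  0.371] turn -0.041 | F [-1.8 -0.1 -0.3] w0.0394 gf0.0
```

Emit:
drive_tool:
  increments:
    - [[-0.1,0.25,-0.5,0,-0.02],[-0.1,0.5,-1,0,-0.041],[-0.1,0.69,-1,0,-0.041],[-0.1,0.69,-1,0,-0.041],[-0.1,0.69,-1,0,-0.041]]

```text
time_s: 18.92
tcp_pos: [0.478, -0.1021, 0.1625]
eef_rot: [-180.0, -0.1, -173.3]
contact_force: [-0.6, -0.5, 1.1]
gripper_width: 0.0396
gripper_force: 0.0
```

```bash
python3 go.py 0.4737 -0.1369 0.028 186.7
```

```text
t18.9 tcp [ 0.478  -0.1021  0.1625] yaw-173.3 -> units [ 0.07  -0.284  1.121] turn 0.0 | F [-0.6 -0.5  1.1] w0.0396 gf0.0
```

Emit:
drive_tool:
  increments:
    - [[-0.1,0.07,-0.284,0,0],[-0.1,0.07,-0.284,0.3,0],[-0.1,0.07,-0.284,0.65,0],[-0.1,0.07,-0.284,0.65,0]]

```text
time_s: 19.42
tcp_pos: [0.4718, -0.1368, 0.0822]
eef_rot: [180.0, -0.4, -173.3]
contact_force: [-0.7, 0.3, 1.6]
gripper_width: 0.0396
gripper_force: 0.0
```

```bash
python3 go.py 0.4737 -0.1369 0.028 186.7; python3 - <<'E'
from h import *
im=capture("side"); crop(im,230,100,350,190,6.6,"pics/s4c.png")
p=r.get_state()["tcp_pos"]; print((w2p("side",[p+[0,0,-.011],[.4737,-.1369,.044]])-[230,100])*6.6)
E
```

```text
t19.4 tcp [ 0.4718 -0.1368  0.0822] yaw-173.3 -> units [-0.016 -0.003  0.452] turn 0.0001 | F [-0.7  0.3  1.6] w0.0396 gf0.0
[[502.08036946 546.53338369]
 [498.82661582 605.61613632]]
```

View pics/s4c.png

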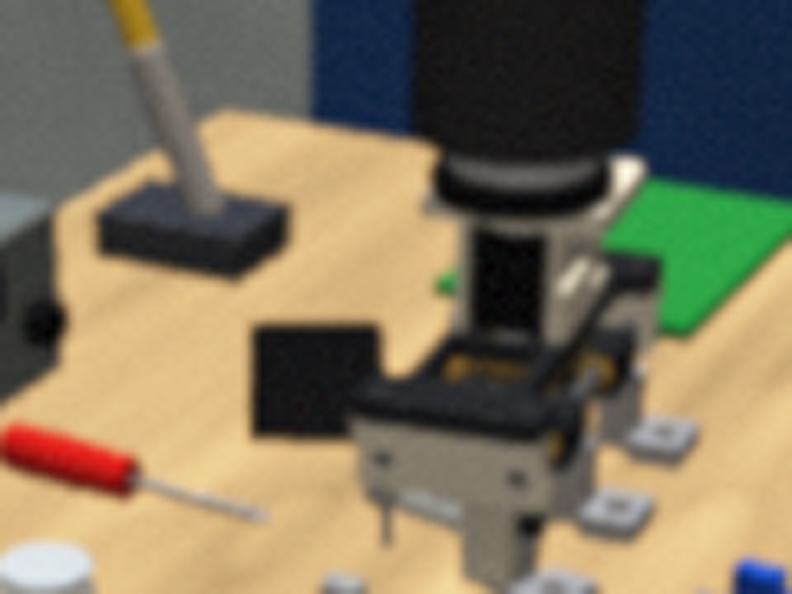

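The crop cut off the spring, but it does show the fingers above it (finger at about (497,550)). The estimate held well for the pins, so I'll descend and grip.

Emit:
drive_tool:
  increments:
    - [[-0.1,-0.016,0,0.1,0],[-0.1,-0.016,0,0.25,0],[-0.1,-0.016,0,0.37,0],[-0.1,-0.016,0,0.452,0],[-0.1,-0.016,0,0.452,0]]

```text
time_s: 20.1
tcp_pos: [0.4753, -0.1367, 0.0304]
eef_rot: [-180.0, -0.1, -173.3]
contact_force: [0.2, 0.2, 0.6]
gripper_width: 0.0396
gripper_force: 0.0
```

Emit:
drive_tool:
  increments:
    - [[-0.9,0,0,0,0],[-0.9,0,0,0,0],[-0.9,0,0,0,0],[-0.9,0,0,0,0]]

```text
time_s: 20.6
tcp_pos: [0.4758, -0.1367, 0.0313]
eef_rot: [-180.0, 0.0, -173.3]
contact_force: [-0.7, 0.6, 3.8]
gripper_width: 0.0137
gripper_force: 40.0
```

Emit:
drive_tool:
  increments:
    - [[-0.9,0,0,-0.3,0],[-0.9,0,0,-0.6,0],[-0.9,0,0,-0.82,0],[-0.9,0,0,-0.82,0]]
  squeeze: 55

```text
time_s: 21.1
tcp_pos: [0.4769, -0.1367, 0.1314]
eef_rot: [-180.0, 0.2, -173.3]
contact_force: [0.3, 0.8, -1.6]
gripper_width: 0.0136
gripper_force: 55.0
```

```bash
cat > ug.py <<'E'
# ug.py ux uy z : TCP target in unit coordinates (mm), z in m, yaw along the unit
import sys,numpy as np
from go import go
ux,uy,z=map(float,sys.argv[1:4]); a=np.radians(-8.0); c,s=np.cos(a),np.sin(a)
go(.5378+(c*ux-s*uy)/1e3,.1430+(s*ux+c*uy)/1e3,z,172.0)
E
python3 ug.py -15.8 -78 0.125
```

```text
t21.1 tcp [ 0.4769 -0.1367  0.1314] yaw-173.3 -> units [-0.485  1.66   0.053] turn 0.0409 | F [ 0.3  0.8 -1.6] w0.0136 gf55.0
```

Emit:
drive_tool:
  increments:
    - [[-0.9,-0.15,0.45,0,0.015],[-0.9,-0.3,0.9,0,0.03],[-0.9,-0.4,1.0,0,0.0409],[-0.9,-0.4,1.0,0,0.0409]]

```text
time_s: 21.6
tcp_pos: [0.5092, -0.0109, 0.1282]
eef_rot: [-180.0, -0.1, 172.1]
contact_force: [0.4, -0.9, -1.7]
gripper_width: 0.0137
gripper_force: 55.0
```

```bash
python3 ug.py -15.8 -78 0.127
```

```text
t21.6 tcp [ 0.5092 -0.0109  0.1282] yaw172.1 -> units [0.073 0.653 0.01 ] turn 0.0003 | F [ 0.4 -0.9 -1.7] w0.0137 gf55.0
```

Emit:
drive_tool:
  increments:
    - [[-0.9,0.04,0.3,0,0],[-0.9,0.073,0.653,0,0],[-0.9,0.073,0.653,0.15,0],[-0.9,0.073,0.653,0.32,0],[-0.9,0.073,0.653,0.32,0]]

```text
time_s: 22.22
tcp_pos: [0.5097, 0.0655, 0.0891]
eef_rot: [-179.9, -0.2, 172.0]
contact_force: [0.3, -0.6, -0.7]
gripper_width: 0.0137
gripper_force: 55.0
```

```bash
python3 ug.py -15.8 -78 0.083; cat > look.py <<'E'
# look.py name uy : side view crop around hole at unit y
import sys; from h import *
n,uy=sys.argv[1],float(sys.argv[2]); a=np.radians(-8.0); c,s=np.cos(a),np.sin(a)
H=np.array([.5378+(c*58-s*uy)/1e3,.1430+(s*58+c*uy)/1e3,.044]); B=np.array([.5378+(-c*60-s*uy)/1e3,.1430+(-s*60+c*uy)/1e3,.032])
st=r.get_state(); p=st["tcp_pos"]; im=capture("side"); px=w2p("side",[H,B,(H+B)/2,p+[c*.0738,s*.0738,-.0313],p+[-.0022*c,-.0022*s,-.0313]])
m=px[2]; x0,y0=int(m[0]-60),int(m[1]-45); crop(im,x0,y0,x0+120,y0+90,6.6,"pics/%s.png"%n); print("hole,post,-,peg tip,neck under:",((px-[x0,y0])*6.6).round().tolist())
E
python3 look.py f0 -78
```

```text
t22.2 tcp [0.5097 0.0655 0.0891] yaw172.0 -> units [-0.01   0.022  0.051] turn -0.0 | F [ 0.3 -0.6 -0.7] w0.0137 gf55.0
hole,post,-,peg tip,neck under: [[283.0, 243.0], [520.0, 363.0], [399.0, 302.0], [289.0, 212.0], [439.0, 270.0]]
```

View pics/f0.png

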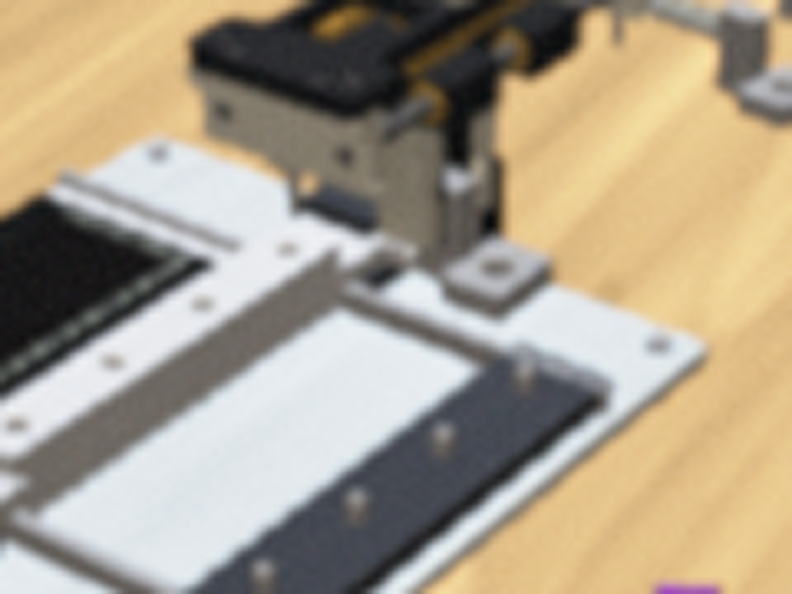

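The side crop shows hole 0 at (288,248), the peg tip above it at (296,212) and the post at (525,368). All are shifted from prediction by about the same (+6,+4), so the peg is aligned. Lowering into the hole.

Emit:
drive_tool:
  increments:
    - [[-0.9,-0.01,0.02,0.05,0],[-0.9,-0.01,0.02,0.09,0],[-0.9,-0.01,0.02,0.12,0],[-0.9,-0.01,0.02,0.14,0],[-0.9,-0.01,0.02,0.14,0]]

```text
time_s: 22.9
tcp_pos: [0.5129, 0.069, 0.074]
eef_rot: [-180.0, -0.0, 172.0]
contact_force: [0.5, 0.1, -0.7]
gripper_width: 0.0132
gripper_force: 55.0
```

```bash
python3 ug.py -15.8 -78 0.0675
```

```text
t22.9 tcp [0.5129 0.069  0.074 ] yaw172.0 -> units [ 0.012 -0.011  0.054] turn -0.0 | F [ 0.5  0.1 -0.7] w0.0132 gf55.0
```

Emit:
drive_tool:
  increments:
    - [[-0.9,0.012,-0.011,0,0],[-0.9,0.012,-0.011,0.02,0],[-0.9,0.012,-0.011,0.04,0],[-0.9,0.012,-0.011,0.058,0],[-0.9,0.012,-0.011,0.058,0]]

```text
time_s: 23.52
tcp_pos: [0.5112, 0.0679, 0.0669]
eef_rot: [-180.0, -0.0, 172.0]
contact_force: [0.6, -0.7, -0.4]
gripper_width: 0.0133
gripper_force: 55.0
```

```bash
python3 ug.py -33.8 -78 0.0668
```

```text
t23.5 tcp [0.5112 0.0679 0.0669] yaw172.0 -> units [0.15  0.    0.001] turn -0.0 | F [ 0.6 -0.7 -0.4] w0.0133 gf55.0
```

Emit:
drive_tool:
  increments:
    - [[-0.9,0.04,0,0,0],[-0.9,0.08,0,0,0],[-0.9,0.12,0,0,0],[-0.9,0.15,0,0,0],[-0.9,0.15,0,0,0]]

```text
time_s: 24.15
tcp_pos: [0.4937, 0.0707, 0.0674]
eef_rot: [180.0, 0.0, 172.0]
contact_force: [4.5, -1.0, -2.7]
gripper_width: 0.0139
gripper_force: 55.0
```

```bash
python3 ug.py -33.8 -78 0.0668
```

```text
t24.1 tcp [0.4937 0.0707 0.0674] yaw172.0 -> units [ 0.001 -0.002  0.005] turn 0.0 | F [ 4.5 -1.  -2.7] w0.0139 gf55.0
```

Spring tension is 4.5 N, so the hook is engaged. Lowering the eye over the post.

Emit:
drive_tool:
  increments:
    - [[-0.9,0,0,0.025,0],[-0.9,0,0,0.045,0],[-0.9,0,0,0.06,0],[-0.9,0,0,0.07,0],[-0.9,0,0,0.07,0]]

```text
time_s: 24.78
tcp_pos: [0.4937, 0.0706, 0.0587]
eef_rot: [180.0, 0.0, 172.0]
contact_force: [4.5, 1.0, 1.9]
gripper_width: 0.0136
gripper_force: 55.0
```

Emit:
drive_tool:
  increments:
    - [[-0.9,0,0,0.02,0],[-0.9,0,0,0.04,0],[-0.9,0,0,0.055,0],[-0.9,0,0,0.055,0]]

```text
time_s: 25.28
tcp_pos: [0.494, 0.0705, 0.0532]
eef_rot: [-180.0, 0.0, 172.0]
contact_force: [1.6, -0.7, 15.4]
gripper_width: 0.0134
gripper_force: 55.0
```

Emit:
drive_tool:
  increments:
    - [[-0.3,0,0,0,0],[-0.3,0,0,0,0],[-0.3,0,0,-0.3,0],[-0.3,0,0,-0.7,0]]

```text
time_s: 25.78
tcp_pos: [0.4914, 0.0695, 0.1351]
eef_rot: [-179.8, -0.3, 172.0]
contact_force: [0.6, 0.9, -0.1]
gripper_width: 0.0305
gripper_force: 0.0
```

Emit:
drive_tool:
  increments:
    - [[-0.1,0,-0.5,0,0],[-0.1,0,-1,0,0.012],[-0.1,0,-1,0,0.012]]

```text
time_s: 26.15
tcp_pos: [0.4742, -0.0515, 0.1353]
eef_rot: [-179.9, -0.2, 167.3]
contact_force: [0.5, 0.6, 0.5]
gripper_width: 0.0394
gripper_force: 0.0
```

```bash
python3 chk.py; python3 go.py 0.5102 -0.2295 0.03 167.6
```

```text
A score 0.273 shift px 28 21 score at rest 0.023
B score 0.447 shift px 29 -2 score at rest 0.393
C score 0.982 shift px 0 0 score at rest 0.982
D score 0.982 shift px 0 0 score at rest 0.982
t26.2 tcp [ 0.4752 -0.0501  0.1354] yaw167.5 -> units [-0.61  -1.396  0.878] turn -0.0004 | F [-0.   0.2 -1.2] w0.0393 gf0.0
```

```bash
python3 -c "
from h import *
im=cv2.imread('pics/last.png')[:,:,::-1]; crop(im,140,120,420,280,2.85,'pics/t2.png')"
```

```text
(no output)
```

View pics/t2.png

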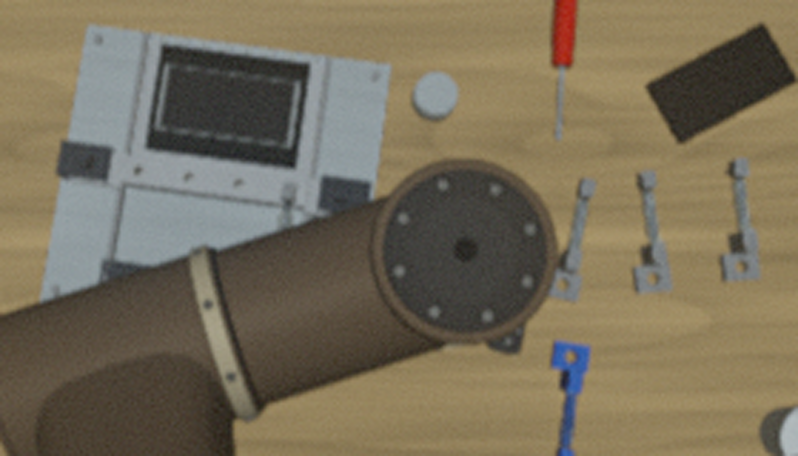

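The top crop shows spring B where it was: eye at (565,285), hook at (587,188), only partly hidden by the arm. C and D are unmoved, and spring A is on the unit with its hook near (290,190). Going to B.

Emit:
drive_tool:
  increments:
    - [[-0.1,-0.2,-0.45,0,0],[-0.1,-0.4,-0.9,0,0],[-0.1,-0.6,-1,0,0],[-0.1,-0.6,-1,0,0]]

```text
time_s: 26.7
tcp_pos: [0.5222, -0.1812, 0.135]
eef_rot: [-180.0, -0.1, 167.6]
contact_force: [0.4, -0.1, -0.8]
gripper_width: 0.0395
gripper_force: 0.0
```

```bash
python3 go.py 0.5102 -0.2295 0.03 167.6
```

```text
t26.7 tcp [ 0.5222 -0.1812  0.135 ] yaw167.6 -> units [ 0.011 -0.414  0.875] turn 0.0001 | F [ 0.4 -0.1 -0.8] w0.0395 gf0.0
```

Emit:
drive_tool:
  increments:
    - [[-0.1,0.011,-0.414,0,0],[-0.1,0.011,-0.414,0.2,0],[-0.1,0.011,-0.414,0.5,0],[-0.1,0.011,-0.414,0.5,0]]

```text
time_s: 27.2
tcp_pos: [0.5072, -0.2276, 0.0737]
eef_rot: [-180.0, -0.4, 167.7]
contact_force: [-0.2, 0.8, 0.9]
gripper_width: 0.0394
gripper_force: 0.0
```

```bash
python3 go.py 0.5102 -0.2295 0.03 167.6
```

```text
t27.2 tcp [ 0.5072 -0.2276  0.0737] yaw167.7 -> units [-0.028 -0.01   0.364] turn 0.0003 | F [-0.2  0.8  0.9] w0.0394 gf0.0
```

Emit:
drive_tool:
  increments:
    - [[-0.1,0,0,0.1,0],[-0.1,0,0,0.25,0],[-0.1,0,0,0.37,0],[-0.1,0,0,0.37,0],[-0.1,0,0,0.37,0]]

```text
time_s: 27.82
tcp_pos: [0.5101, -0.2292, 0.0323]
eef_rot: [-180.0, 0.0, 167.7]
contact_force: [1.1, 0.4, 1.1]
gripper_width: 0.0396
gripper_force: 0.0
```

Emit:
drive_tool:
  increments:
    - [[-0.9,0,0,0,0],[-0.9,0,0,0,0],[-0.9,0,0,0,0],[-0.9,0,0,0,0]]

```text
time_s: 28.32
tcp_pos: [0.5098, -0.2293, 0.032]
eef_rot: [-180.0, 0.0, 167.7]
contact_force: [-0.2, -0.1, 1.6]
gripper_width: 0.0138
gripper_force: 55.0
```

```bash
python3 go.py 0.5102 -0.2295 0.03 167.6
```

```text
t28.3 tcp [ 0.5098 -0.2293  0.032 ] yaw167.7 -> units [-0.004 -0.001  0.017] turn 0.0002 | F [-0.2 -0.1  1.6] w0.0138 gf55.0
```

Emit:
drive_tool:
  increments:
    - [[-0.9,0,0,-0.3,0],[-0.9,0,0,-0.6,0],[-0.9,0,0,-0.85,0],[-0.9,0,0,-0.85,0]]

```text
time_s: 28.82
tcp_pos: [0.5111, -0.2295, 0.1363]
eef_rot: [180.0, 0.3, 167.7]
contact_force: [-0.0, -0.1, 0.0]
gripper_width: 0.0135
gripper_force: 55.0
```

Emit:
drive_tool:
  increments:
    - [[-0.9,0,0.5,0,0],[-0.9,0,1,0,0],[-0.9,0,1,0,-0.012]]

```text
time_s: 29.2
tcp_pos: [0.5356, -0.1087, 0.1329]
eef_rot: [180.0, -0.0, 172.3]
contact_force: [-0.4, -0.3, -0.4]
gripper_width: 0.0138
gripper_force: 55.0
```

```bash
python3 ug.py -17.7 -26 0.13
```

```text
t29.2 tcp [ 0.5356 -0.1087  0.1329] yaw172.3 -> units [0.412 1.865 0.024] turn 0.0008 | F [-0.4 -0.3 -0.4] w0.0138 gf55.0
```

Emit:
drive_tool:
  increments:
    - [[-0.9,0.2,0.45,0,0],[-0.9,0.4,0.9,0,0],[-0.9,0.41,1,0,0.0008],[-0.9,0.41,1,0,0.0008]]

```text
time_s: 29.7
tcp_pos: [0.503, 0.0144, 0.1332]
eef_rot: [-180.0, -0.0, 171.8]
contact_force: [0.7, 0.0, -1.3]
gripper_width: 0.0136
gripper_force: 55.0
```

Emit:
drive_tool:
  increments:
    - [[-0.9,0,0.45,0,0],[-0.9,0,0.865,0,0],[-0.9,0,0.865,0,0],[-0.9,0,0.865,0,0]]

```text
time_s: 30.2
tcp_pos: [0.5181, 0.1154, 0.133]
eef_rot: [-179.9, -0.1, 171.7]
contact_force: [1.6, -0.5, -1.7]
gripper_width: 0.0136
gripper_force: 55.0
```

```bash
python3 ug.py -17.7 -26 0.085
```

```text
t30.2 tcp [0.5181 0.1154 0.133 ] yaw171.7 -> units [0.017 0.034 0.4  ] turn -0.0009 | F [ 1.6 -0.5 -1.7] w0.0136 gf55.0
```

Emit:
drive_tool:
  increments:
    - [[-0.9,0,0,0.15,0],[-0.9,0,0,0.3,0],[-0.9,0,0,0.36,0],[-0.9,0,0,0.36,0],[-0.9,0,0,0.36,0]]

```text
time_s: 30.82
tcp_pos: [0.5187, 0.1162, 0.0912]
eef_rot: [180.0, 0.0, 171.7]
contact_force: [0.3, -0.1, -0.1]
gripper_width: 0.0132
gripper_force: 55.0
```

```bash
python3 ug.py -17.7 -26 0.0685
```

```text
t30.8 tcp [0.5187 0.1162 0.0912] yaw171.7 -> units [0.021 0.026 0.189] turn -0.0009 | F [ 0.3 -0.1 -0.1] w0.0132 gf55.0
```

Emit:
drive_tool:
  increments:
    - [[-0.9,0.021,0.026,0,-0.0009],[-0.9,0.021,0.026,0.04,-0.0009],[-0.9,0.021,0.026,0.08,-0.0009],[-0.9,0.021,0.026,0.1,-0.0009],[-0.9,0.021,0.026,0.1,-0.0009]]

```text
time_s: 31.45
tcp_pos: [0.516, 0.1198, 0.0782]
eef_rot: [-180.0, -0.0, 172.0]
contact_force: [0.8, -0.3, 0.1]
gripper_width: 0.0136
gripper_force: 55.0
```

```bash
python3 ug.py -17.7 -26 0.0675
```

```text
t31.4 tcp [0.516  0.1198 0.0782] yaw172.0 -> units [-0.005  0.     0.089] turn 0.0001 | F [ 0.8 -0.3  0.1] w0.0136 gf55.0
```

Emit:
drive_tool:
  increments:
    - [[-0.9,-0.004,0,0.03,0],[-0.9,-0.004,0,0.05,0],[-0.9,-0.004,0,0.07,0],[-0.9,-0.004,0,0.089,0],[-0.9,-0.004,0,0.089,0]]

```text
time_s: 32.08
tcp_pos: [0.5161, 0.1198, 0.0675]
eef_rot: [-180.0, -0.1, 172.0]
contact_force: [-4.0, 1.9, 0.0]
gripper_width: 0.0134
gripper_force: 55.0
```

```bash
python3 ug.py -35.7 -26 0.0675
```

```text
t32.1 tcp [0.5161 0.1198 0.0675] yaw172.0 -> units [ 0.146 -0.     0.   ] turn 0.0001 | F [-4.   1.9  0. ] w0.0134 gf55.0
```

Emit:
drive_tool:
  increments:
    - [[-0.9,0.04,0,0,0],[-0.9,0.08,0,0,0],[-0.9,0.12,0,0,0],[-0.9,0.157,0,0,0],[-0.9,0.157,0,0,0]]

```text
time_s: 32.7
tcp_pos: [0.4982, 0.1227, 0.0682]
eef_rot: [180.0, 0.1, 172.1]
contact_force: [3.8, 0.1, -2.2]
gripper_width: 0.0136
gripper_force: 55.0
```

```bash
python3 ug.py -37 -26 0.0675
```

```text
t32.7 tcp [0.4982 0.1227 0.0682] yaw172.1 -> units [ 0.005 -0.003  0.006] turn 0.0002 | F [ 3.8  0.1 -2.2] w0.0136 gf55.0
```

Emit:
drive_tool:
  increments:
    - [[-0.9,0.003,0,0.025,0],[-0.9,0.003,0,0.045,0],[-0.9,0.003,0,0.06,0],[-0.9,0.003,0,0.075,0],[-0.9,0.003,0,0.075,0]]

```text
time_s: 33.33
tcp_pos: [0.4979, 0.1227, 0.0589]
eef_rot: [180.0, 0.0, 172.0]
contact_force: [5.8, 1.1, 2.4]
gripper_width: 0.0138
gripper_force: 55.0
```

Emit:
drive_tool:
  increments:
    - [[-0.9,0,0,0.02,0],[-0.9,0,0,0.04,0],[-0.9,0,0,0.05,0],[-0.9,0,0,0.05,0]]

```text
time_s: 33.83
tcp_pos: [0.4981, 0.1226, 0.0539]
eef_rot: [180.0, 0.1, 172.1]
contact_force: [2.1, -0.2, 14.6]
gripper_width: 0.0137
gripper_force: 55.0
```

Emit:
drive_tool:
  increments:
    - [[-0.3,0,0,0,0],[-0.3,0,0,0,0],[-0.3,0,0,-0.3,0],[-0.3,0,0,-0.7,0]]

```text
time_s: 34.33
tcp_pos: [0.4955, 0.1213, 0.1357]
eef_rot: [-179.8, -0.3, 172.0]
contact_force: [0.7, 0.9, 0.6]
gripper_width: 0.0305
gripper_force: 0.0
```

Emit:
drive_tool:
  increments:
    - [[-0.1,-0.1,-0.5,0,-0.02],[-0.1,-0.2,-1,0,-0.0383],[-0.1,-0.2,-1,0,-0.0383]]

```text
time_s: 34.7
tcp_pos: [0.5028, -0.0033, 0.1358]
eef_rot: [-180.0, -0.2, -174.4]
contact_force: [0.1, -0.1, -0.5]
gripper_width: 0.0396
gripper_force: 0.0
```

Emit:
drive_tool:
  increments:
    - [[-0.1,0,-0.5,0,0],[-0.1,0,-1,0,0],[-0.1,0,-1,0,0]]

```text
time_s: 35.08
tcp_pos: [0.5157, -0.1218, 0.1356]
eef_rot: [180.0, -0.2, -174.5]
contact_force: [-1.4, 1.1, -0.3]
gripper_width: 0.0392
gripper_force: 0.0
```

```bash
python3 chk.py; python3 go.py 0.5162 -0.3163 0.03 185.8
```

```text
A score 0.282 shift px 28 21 score at rest -0.058
B score 0.239 shift px 3 25 score at rest 0.076
C score 0.609 shift px 30 -5 score at rest 0.275
D score 0.984 shift px 0 0 score at rest 0.984
t35.1 tcp [ 0.5158 -0.1203  0.1357] yaw-174.4 -> units [ 0.155 -1.626  0.881] turn -0.0007 | F [-0.7  0.3  0.1] w0.0398 gf0.0
```

Emit:
drive_tool:
  increments:
    - [[-0.1,0,-0.5,0,0.0043],[-0.1,0,-1,0,0.0043],[-0.1,0,-1,0,0.0043]]

```text
time_s: 35.5
tcp_pos: [0.5288, -0.2399, 0.1358]
eef_rot: [180.0, -0.1, -175.9]
contact_force: [-0.3, 0.8, -0.2]
gripper_width: 0.0392
gripper_force: 0.0
```

Emit:
drive_tool:
  increments:
    - [[-0.1,0,-0.5,0,0],[-0.1,0,-1,0,0],[-0.1,0,-1,0,0]]

```text
time_s: 35.88
tcp_pos: [0.538, -0.3592, 0.1356]
eef_rot: [180.0, -0.1, -175.9]
contact_force: [-0.8, 1.2, -0.0]
gripper_width: 0.0395
gripper_force: 0.0
```

```bash
python3 go.py 0.528 -0.4098 0.03 184.2
```

```text
t35.9 tcp [ 0.538  -0.3592  0.1356] yaw-175.9 -> units [ 0.114 -0.415  0.88 ] turn -0.0002 | F [-0.8  1.2 -0. ] w0.0395 gf0.0
```

Emit:
drive_tool:
  increments:
    - [[-0.1,0.114,-0.415,0,0],[-0.1,0.114,-0.415,0.2,0],[-0.1,0.114,-0.415,0.45,0],[-0.1,0.114,-0.415,0.45,0],[-0.1,0.114,-0.415,0.45,0]]

```text
time_s: 36.5
tcp_pos: [0.5291, -0.4077, 0.0838]
eef_rot: [-180.0, 0.0, -175.6]
contact_force: [0.1, 0.5, 0.7]
gripper_width: 0.0393
gripper_force: 0.0
```

```bash
python3 go.py 0.528 -0.4098 0.03 184.2
```

```text
t36.5 tcp [ 0.5291 -0.4077  0.0838] yaw-175.6 -> units [ 0.01  -0.017  0.449] turn 0.0005 | F [0.1 0.5 0.7] w0.0393 gf0.0
```

Emit:
drive_tool:
  increments:
    - [[-0.1,0.01,-0.016,0.1,0],[-0.1,0.01,-0.016,0.25,0],[-0.1,0.01,-0.016,0.4,0],[-0.1,0.01,-0.016,0.44,0],[-0.1,0.01,-0.016,0.44,0]]

```text
time_s: 37.12
tcp_pos: [0.5267, -0.4108, 0.0293]
eef_rot: [180.0, -0.1, -175.7]
contact_force: [-0.0, -0.4, -0.4]
gripper_width: 0.0395
gripper_force: 0.0
```

Emit:
drive_tool:
  increments:
    - [[-0.9,0,0,0,0],[-0.9,0,0,0,0],[-0.9,0,0,0,0],[-0.9,0,0,0,0]]

```text
time_s: 37.62
tcp_pos: [0.5272, -0.4109, 0.0305]
eef_rot: [-180.0, 0.0, -175.7]
contact_force: [-0.3, 1.2, 1.1]
gripper_width: 0.0134
gripper_force: 55.0
```

```bash
python3 go.py 0.528 -0.4098 0.03 184.2
```

```text
t37.6 tcp [ 0.5272 -0.4109  0.0305] yaw-175.7 -> units [-0.007  0.008  0.004] turn 0.0002 | F [-0.3  1.2  1.1] w0.0134 gf55.0
```

Emit:
drive_tool:
  increments:
    - [[-0.9,0,0,-0.3,0],[-0.9,0,0,-0.6,0],[-0.9,0,0,-0.85,0],[-0.9,0,0,-0.85,0]]

```text
time_s: 38.12
tcp_pos: [0.5285, -0.4116, 0.1352]
eef_rot: [-179.8, 0.3, -175.7]
contact_force: [-0.3, -0.5, -1.5]
gripper_width: 0.0133
gripper_force: 55.0
```

Emit:
drive_tool:
  increments:
    - [[-0.9,0,0.5,0,0.01],[-0.9,0,1,0,0.02],[-0.9,0,1,0,0.034]]

```text
time_s: 38.5
tcp_pos: [0.5173, -0.2877, 0.1316]
eef_rot: [180.0, -0.1, 172.1]
contact_force: [0.2, -0.8, -0.4]
gripper_width: 0.0134
gripper_force: 55.0
```

Emit:
drive_tool:
  increments:
    - [[-0.9,0,0.5,0,0],[-0.9,0,1,0,0],[-0.9,0,1,0,0]]

```text
time_s: 38.88
tcp_pos: [0.5349, -0.1689, 0.1316]
eef_rot: [180.0, -0.0, 172.3]
contact_force: [0.1, -1.1, -0.6]
gripper_width: 0.0134
gripper_force: 55.0
```

Emit:
drive_tool:
  increments:
    - [[-0.9,0,0.5,0,0],[-0.9,0,1,0,0],[-0.9,0,1,0,0]]

```text
time_s: 39.25
tcp_pos: [0.5518, -0.0508, 0.1316]
eef_rot: [180.0, -0.0, 172.2]
contact_force: [0.1, -0.2, -0.7]
gripper_width: 0.0138
gripper_force: 55.0
```

```bash
python3 ug.py -19.3 26 0.13
```

```text
t39.2 tcp [ 0.5518 -0.0508  0.1316] yaw172.2 -> units [0.493 1.802 0.013] turn 0.0007 | F [ 0.1 -0.2 -0.7] w0.0138 gf55.0
```

Emit:
drive_tool:
  increments:
    - [[-0.9,0.24,0.45,0,0],[-0.9,0.49,0.9,0,0],[-0.9,0.49,1,0,0],[-0.9,0.49,1,0,0]]

```text
time_s: 39.75
tcp_pos: [0.51, 0.0734, 0.1319]
eef_rot: [-180.0, -0.0, 172.1]
contact_force: [0.7, 0.4, -0.5]
gripper_width: 0.0136
gripper_force: 55.0
```

Emit:
drive_tool:
  increments:
    - [[-0.9,0,0.45,0,0],[-0.9,0,0.8,0,0],[-0.9,0,0.8,0,0],[-0.9,0,0.8,0.3,0],[-0.9,0,0.8,0.3,0]]

```text
time_s: 40.38
tcp_pos: [0.5216, 0.1656, 0.0936]
eef_rot: [-179.8, -0.3, 171.9]
contact_force: [-0.5, 0.1, -0.1]
gripper_width: 0.0137
gripper_force: 55.0
```

```bash
python3 chk.py; python3 ug.py -19.3 26 0.078
```

```text
A score 0.282 shift px 28 20 score at rest 0.199
B score 0.444 shift px 29 -2 score at rest 0.288
C score 0.982 shift px 0 0 score at rest 0.982
D score 0.616 shift px -30 5 score at rest -0.050
t40.4 tcp [0.5228 0.1664 0.0953] yaw171.9 -> units [0.01  0.041 0.144] turn -0.0002 | F [ 0.6 -0.2  0.1] w0.0137 gf55.0
```

Emit:
drive_tool:
  increments:
    - [[-0.9,0.01,0.039,0,0],[-0.9,0.01,0.039,0.07,0],[-0.9,0.01,0.039,0.14,0],[-0.9,0.01,0.039,0.14,0],[-0.9,0.01,0.039,0.14,0]]

```text
time_s: 41.05
tcp_pos: [0.5226, 0.1735, 0.0793]
eef_rot: [-180.0, -0.0, 172.0]
contact_force: [0.5, 0.7, 0.5]
gripper_width: 0.0135
gripper_force: 55.0
```

```bash
python3 ug.py -19.3 26 0.066
```

```text
t41.0 tcp [0.5226 0.1735 0.0793] yaw172.0 -> units [ 0.    -0.017  0.111] turn 0.0001 | F [0.5 0.7 0.5] w0.0135 gf55.0
```

Emit:
drive_tool:
  increments:
    - [[-0.9,0,-0.017,0,0],[-0.9,0,-0.017,0.03,0],[-0.9,0,-0.017,0.06,0],[-0.9,0,-0.017,0.09,0],[-0.9,0,-0.017,0.11,0]]

```text
time_s: 41.68
tcp_pos: [0.5221, 0.1715, 0.0658]
eef_rot: [-180.0, -0.0, 172.0]
contact_force: [-3.1, 2.0, 1.6]
gripper_width: 0.0137
gripper_force: 55.0
```

Emit:
drive_tool:
  increments:
    - [[-0.9,0,0,0,0]]

```text
time_s: 41.8
tcp_pos: [0.5221, 0.1714, 0.0657]
eef_rot: [-180.0, -0.0, 172.0]
contact_force: [-1.3, 1.2, -2.1]
gripper_width: 0.0135
gripper_force: 55.0
```

```bash
python3 ug.py -37.2 26 0.066
```

```text
t41.8 tcp [0.5221 0.1714 0.0657] yaw172.0 -> units [ 0.147  0.001 -0.002] turn 0.0001 | F [-1.3  1.2 -2.1] w0.0135 gf55.0
```

In the hole with little force. Stretching.

Emit:
drive_tool:
  increments:
    - [[-0.9,0.04,0,0,0],[-0.9,0.08,0,-0.003,0],[-0.9,0.12,0,-0.003,0],[-0.9,0.15,0,-0.003,0],[-0.9,0.15,0,-0.003,0]]

```text
time_s: 42.42
tcp_pos: [0.5047, 0.1742, 0.0667]
eef_rot: [180.0, 0.0, 172.1]
contact_force: [5.3, -0.1, -2.6]
gripper_width: 0.0139
gripper_force: 55.0
```

```bash
python3 ug.py -37.2 26 0.058
```

```text
t42.4 tcp [0.5047 0.1742 0.0667] yaw172.1 -> units [ 0.001 -0.002  0.073] turn 0.0002 | F [ 5.3 -0.1 -2.6] w0.0139 gf55.0
```

Emit:
drive_tool:
  increments:
    - [[-0.9,0,0,0.025,0],[-0.9,0,0,0.045,0],[-0.9,0,0,0.06,0],[-0.9,0,0,0.073,0],[-0.9,0,0,0.073,0]]

```text
time_s: 43.05
tcp_pos: [0.5047, 0.1741, 0.0577]
eef_rot: [180.0, 0.0, 172.0]
contact_force: [4.8, 0.8, 2.7]
gripper_width: 0.0136
gripper_force: 55.0
```

Emit:
drive_tool:
  increments:
    - [[-0.9,0,0,0.02,0],[-0.9,0,0,0.04,0],[-0.9,0,0,0.052,0],[-0.9,0,0,0.052,0]]

```text
time_s: 43.55
tcp_pos: [0.5048, 0.174, 0.0524]
eef_rot: [180.0, 0.0, 172.1]
contact_force: [1.8, 0.5, 13.6]
gripper_width: 0.0136
gripper_force: 55.0
```

Seated. Releasing and going for C, which was unmoved at the last check.

Emit:
drive_tool:
  increments:
    - [[-0.3,0,0,0,0],[-0.3,0,0,0,0],[-0.3,0,0,-0.3,0],[-0.3,0,0,-0.7,0]]

```text
time_s: 44.05
tcp_pos: [0.5025, 0.1726, 0.1342]
eef_rot: [-179.8, -0.3, 172.0]
contact_force: [1.9, 0.3, -1.0]
gripper_width: 0.0304
gripper_force: 0.0
```

Emit:
drive_tool:
  increments:
    - [[-0.1,-0.1,-0.5,0,-0.02],[-0.1,-0.2,-1,0,-0.0383],[-0.1,-0.2,-1,0,-0.0383]]

```text
time_s: 44.42
tcp_pos: [0.5097, 0.0481, 0.1345]
eef_rot: [-180.0, -0.2, -174.4]
contact_force: [0.5, 0.9, -0.4]
gripper_width: 0.0392
gripper_force: 0.0
```

```bash
python3 chk.py|grep C; python3 go.py 0.516 -0.3163 0.03 185.8
```

```text
C score 0.981 shift px 0 0 score at rest 0.981
t44.5 tcp [0.5103 0.0497 0.1347] yaw-174.4 -> units [ 0.25  -3.04   0.872] turn -0.0006 | F [ 0.3 -0.6  0. ] w0.0396 gf0.0
```

Emit:
drive_tool:
  increments:
    - [[-0.1,0.08,-0.5,0,0],[-0.1,0.16,-1,0,0],[-0.1,0.16,-1,0,0]]

```text
time_s: 44.85
tcp_pos: [0.5034, -0.0718, 0.1346]
eef_rot: [-180.0, -0.1, -174.4]
contact_force: [0.7, 1.3, -0.2]
gripper_width: 0.0396
gripper_force: 0.0
```

Emit:
drive_tool:
  increments:
    - [[-0.1,0.08,-0.5,0,0],[-0.1,0.09,-1,0,0],[-0.1,0.09,-1,0,0]]

```text
time_s: 45.22
tcp_pos: [0.506, -0.1918, 0.1346]
eef_rot: [180.0, -0.1, -174.4]
contact_force: [-0.4, 1.3, -0.3]
gripper_width: 0.0395
gripper_force: 0.0
```

Emit:
drive_tool:
  increments:
    - [[-0.1,0,-0.5,0,0],[-0.1,0,-1,0,0],[-0.1,0,-1,0.2,0],[-0.1,0,-1,0.4,0],[-0.1,0,-1,0.4,0]]

```text
time_s: 45.85
tcp_pos: [0.5174, -0.3074, 0.0852]
eef_rot: [179.9, -0.3, -174.1]
contact_force: [-0.2, 1.2, 0.8]
gripper_width: 0.0397
gripper_force: 0.0
```

```bash
python3 go.py 0.516 -0.3163 0.03 185.8
```

```text
t45.9 tcp [ 0.5174 -0.3074  0.0852] yaw-174.1 -> units [ 0.019 -0.073  0.46 ] turn 0.0001 | F [-0.2  1.2  0.8] w0.0397 gf0.0
```

Emit:
drive_tool:
  increments:
    - [[-0.1,0.01,-0.06,0,0],[-0.1,0.01,-0.06,0.1,0],[-0.1,0.01,-0.06,0.2,0],[-0.1,0.01,-0.06,0.2,0]]

```text
time_s: 46.35
tcp_pos: [0.5168, -0.3164, 0.0621]
eef_rot: [179.9, -0.1, -174.2]
contact_force: [0.5, -0.4, 0.8]
gripper_width: 0.0399
gripper_force: 0.0
```

```bash
python3 go.py 0.516 -0.3163 0.031 185.8
```

```text
t46.4 tcp [ 0.5168 -0.3164  0.0621] yaw-174.2 -> units [0.007 0.002 0.26 ] turn -0.0 | F [ 0.5 -0.4  0.8] w0.0399 gf0.0
```

Emit:
drive_tool:
  increments:
    - [[-0.1,0,0,0.08,0],[-0.1,0,0,0.18,0],[-0.1,0,0,0.26,0],[-0.1,0,0,0.26,0],[-0.1,0,0,0.26,0]]

```text
time_s: 46.98
tcp_pos: [0.5179, -0.3169, 0.0323]
eef_rot: [-180.0, -0.0, -174.2]
contact_force: [0.5, 0.2, -0.7]
gripper_width: 0.0395
gripper_force: 0.0
```

Emit:
drive_tool:
  increments:
    - [[-0.9,0,0,0,0],[-0.9,0,0,0,0],[-0.9,0,0,0,0],[-0.9,0,0,0,0]]

```text
time_s: 47.48
tcp_pos: [0.5179, -0.3168, 0.0324]
eef_rot: [-180.0, 0.0, -174.2]
contact_force: [-0.4, 0.3, 1.1]
gripper_width: 0.014
gripper_force: 55.0
```

```bash
python3 go.py 0.516 -0.3163 0.031 185.8
```

```text
t47.5 tcp [ 0.5179 -0.3168  0.0324] yaw-174.2 -> units [0.015 0.005 0.012] turn 0.0001 | F [-0.4  0.3  1.1] w0.0140 gf55.0
```

Emit:
drive_tool:
  increments:
    - [[-0.9,0,0,-0.3,0],[-0.9,0,0,-0.6,0],[-0.9,0,0,-0.85,0],[-0.9,0,0,-0.85,0]]

```text
time_s: 47.98
tcp_pos: [0.5193, -0.3173, 0.1371]
eef_rot: [-179.9, 0.3, -174.2]
contact_force: [0.2, -0.9, -0.4]
gripper_width: 0.0137
gripper_force: 55.0
```

Emit:
drive_tool:
  increments:
    - [[-0.9,0,0.5,0,0.01],[-0.9,0,1,0,0.02],[-0.9,0,1,0,0.0383]]

```text
time_s: 48.35
tcp_pos: [0.5047, -0.1941, 0.1337]
eef_rot: [180.0, -0.1, 172.1]
contact_force: [0.8, -0.1, -0.3]
gripper_width: 0.014
gripper_force: 55.0
```

Emit:
drive_tool:
  increments:
    - [[-0.9,0,0.5,0,0],[-0.9,0,1,0,0],[-0.9,0,1,0,0]]

```text
time_s: 48.72
tcp_pos: [0.5225, -0.0753, 0.1337]
eef_rot: [180.0, -0.0, 172.3]
contact_force: [-0.3, -0.6, -0.2]
gripper_width: 0.0137
gripper_force: 55.0
```

Emit:
drive_tool:
  increments:
    - [[-0.9,0.1,0.5,0,0],[-0.9,0.2,1,0,0],[-0.9,0.2,1,0,0]]

```text
time_s: 49.1
tcp_pos: [0.5149, 0.0463, 0.1338]
eef_rot: [180.0, -0.0, 172.3]
contact_force: [0.3, -0.2, -0.7]
gripper_width: 0.0136
gripper_force: 55.0
```

```bash
python3 ug.py -16.5 78 0.132
```

```text
t49.1 tcp [0.5149 0.0463 0.1338] yaw172.3 -> units [0.054 1.475 0.015] turn 0.0007 | F [ 0.3 -0.2 -0.7] w0.0136 gf55.0
```

Emit:
drive_tool:
  increments:
    - [[-0.9,0.05,0.5,0,0.0007],[-0.9,0.05,1,0,0.0007],[-0.9,0.05,1,0,0.0007]]

```text
time_s: 49.48
tcp_pos: [0.5265, 0.1653, 0.1335]
eef_rot: [-180.0, -0.0, 171.9]
contact_force: [-0.3, -1.2, -0.8]
gripper_width: 0.0136
gripper_force: 55.0
```

Emit:
drive_tool:
  increments:
    - [[-0.9,0,0.46,0,0],[-0.9,0,0.46,0.15,0],[-0.9,0,0.46,0.3,0],[-0.9,0,0.46,0.3,0],[-0.9,0,0.46,0.3,0]]

```text
time_s: 50.1
tcp_pos: [0.5341, 0.217, 0.0986]
eef_rot: [-180.0, 0.0, 171.7]
contact_force: [0.1, 0.8, -0.6]
gripper_width: 0.0136
gripper_force: 55.0
```

```bash
python3 ug.py -16.5 78 0.0785
```

```text
t50.1 tcp [0.5341 0.217  0.0986] yaw171.7 -> units [0.022 0.044 0.167] turn -0.0008 | F [ 0.1  0.8 -0.6] w0.0136 gf55.0
```

Emit:
drive_tool:
  increments:
    - [[-0.9,0.02,0.04,0,-0.0008],[-0.9,0.02,0.04,0.08,-0.0008],[-0.9,0.02,0.04,0.16,-0.0008],[-0.9,0.02,0.04,0.16,-0.0008],[-0.9,0.02,0.04,0.16,-0.0008]]

```text
time_s: 50.72
tcp_pos: [0.5321, 0.223, 0.0789]
eef_rot: [-180.0, -0.0, 172.1]
contact_force: [-0.6, -0.6, -1.3]
gripper_width: 0.0137
gripper_force: 55.0
```

```bash
python3 ug.py -16.5 78 0.068
```

```text
t50.7 tcp [0.5321 0.223  0.0789] yaw172.1 -> units [-0.002 -0.004  0.091] turn 0.0002 | F [-0.6 -0.6 -1.3] w0.0137 gf55.0
```

Emit:
drive_tool:
  increments:
    - [[-0.9,0,-0.004,0.03,0],[-0.9,0,-0.004,0.05,0],[-0.9,0,-0.004,0.07,0],[-0.9,0,-0.004,0.09,0],[-0.9,0,-0.004,0.09,0]]

```text
time_s: 51.35
tcp_pos: [0.5318, 0.2226, 0.068]
eef_rot: [-180.0, -0.0, 172.1]
contact_force: [-1.0, 1.4, -0.7]
gripper_width: 0.0137
gripper_force: 55.0
```

```bash
python3 ug.py -34.5 78 0.068
```

```text
t51.4 tcp [0.5318 0.2226 0.068 ] yaw172.1 -> units [0.146 0.    0.   ] turn 0.0002 | F [-1.   1.4 -0.7] w0.0137 gf55.0
```

Emit:
drive_tool:
  increments:
    - [[-0.9,0.04,0,0,0],[-0.9,0.08,0,0,0],[-0.9,0.12,0,0,0],[-0.9,0.15,0,0,0],[-0.9,0.15,0,0,0]]

```text
time_s: 51.98
tcp_pos: [0.5143, 0.2253, 0.0685]
eef_rot: [180.0, 0.0, 172.1]
contact_force: [5.1, -0.5, -2.1]
gripper_width: 0.0138
gripper_force: 55.0
```

```bash
python3 ug.py -34.5 78 0.0595
```

```text
t52.0 tcp [0.5143 0.2253 0.0685] yaw172.1 -> units [-0.002 -0.002  0.075] turn 0.0002 | F [ 5.1 -0.5 -2.1] w0.0138 gf55.0
```

Emit:
drive_tool:
  increments:
    - [[-0.9,0,0,0.025,0],[-0.9,0,0,0.045,0],[-0.9,0,0,0.06,0],[-0.9,0,0,0.075,0],[-0.9,0,0,0.075,0]]

```text
time_s: 52.6
tcp_pos: [0.5143, 0.2253, 0.0592]
eef_rot: [180.0, 0.0, 172.1]
contact_force: [3.5, 1.0, 2.1]
gripper_width: 0.0137
gripper_force: 55.0
```

Emit:
drive_tool:
  increments:
    - [[-0.9,0,0,0.02,0],[-0.9,0,0,0.035,0],[-0.9,0,0,0.045,0],[-0.9,0,0,0.045,0]]

```text
time_s: 53.1
tcp_pos: [0.5145, 0.2252, 0.0544]
eef_rot: [180.0, 0.0, 172.1]
contact_force: [3.7, 0.3, 8.2]
gripper_width: 0.0134
gripper_force: 55.0
```

Seated at the expected height (54.4 mm). Releasing, moving away to the right and looking.

Emit:
drive_tool:
  increments:
    - [[-0.3,0,0,0,0],[-0.3,0,0,0,0],[-0.3,0,0,-0.3,0],[-0.3,0,0,-0.8,0],[-0.3,0,0,-0.8,0]]

```text
time_s: 53.72
tcp_pos: [0.5156, 0.2262, 0.1539]
eef_rot: [179.7, 0.2, 172.1]
contact_force: [1.2, 1.1, -0.4]
gripper_width: 0.0305
gripper_force: 0.0
```

Emit:
drive_tool:
  increments:
    - [[-0.1,0,-0.5,0,0],[-0.1,0,-1,0,0],[-0.1,0,-1,0,0]]

```text
time_s: 54.1
tcp_pos: [0.495, 0.1026, 0.1487]
eef_rot: [-179.9, -0.2, 171.8]
contact_force: [1.1, -0.0, 0.3]
gripper_width: 0.0395
gripper_force: 0.0
```

Emit:
drive_tool:
  increments:
    - [[-0.1,0,-0.5,0,0],[-0.1,0,-1,0,0],[-0.1,0,-1,0,0]]

```text
time_s: 54.48
tcp_pos: [0.479, -0.0154, 0.1488]
eef_rot: [-179.9, -0.2, 171.8]
contact_force: [0.8, -0.0, -0.2]
gripper_width: 0.0395
gripper_force: 0.0
```

Emit:
drive_tool:
  increments:
    - [[-0.1,0,-0.5,0,0],[-0.1,0,-1,0,0],[-0.1,0,-1,0,0]]

```text
time_s: 54.85
tcp_pos: [0.4632, -0.1337, 0.1489]
eef_rot: [-180.0, -0.1, 171.8]
contact_force: [-0.2, 0.0, 0.3]
gripper_width: 0.0394
gripper_force: 0.0
```

Emit:
drive_tool:
  increments:
    - [[-0.1,0,-0.5,0,0],[-0.1,0,-1,0,0],[-0.1,0,-1,0,0]]

```text
time_s: 55.22
tcp_pos: [0.4473, -0.2521, 0.1488]
eef_rot: [180.0, -0.1, 171.8]
contact_force: [-0.3, 0.7, -0.1]
gripper_width: 0.0394
gripper_force: 0.0
```

```bash
python3 - <<'E'
from h import *
im=capture("side"); crop(im,125,190,315,330,4.2,"pics/e1.png")
im=capture("top"); crop(im,142,120,292,250,4.6,"pics/e2.png")
E
```

```text
(no output)
```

View pics/e1.png

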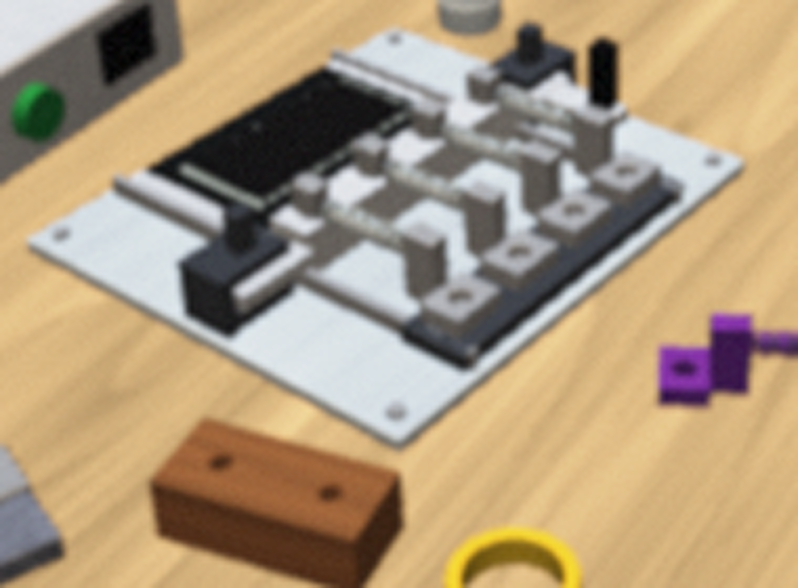

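View pics/e2.png

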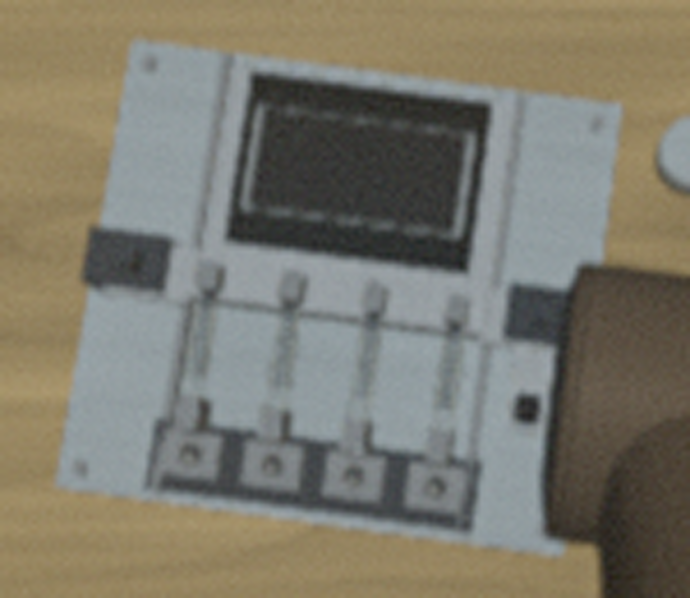

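The side crop shows all four eyes seated on the post bar, at (460,298), (520,252), (575,211) and (628,173). The hook blocks are down on the anchor bar and the pins are down in both forks, at (240,230) and (530,45). The top crop confirms the springs are straight. The arm touches nothing, so I'm handing in.

```bash
python3 -c "
from plant import job; print(job.close_job())"
```

```text
the job is handed in; nothing more can be done
None
```

I handed in the job after about 55 s of the 210 s: the tray is home, both pins are seated in the forks, and all four grey springs are fitted. The last pictures show everything in place; `close_job` printed no verdict.

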